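Close the water filter's flushing port: union nut by hand, then with the wrench

ROBOT

A 6-joint arm with a two-finger parallel gripper is mounted at the origin on the work surface. World frame = base frame: x ahead of the robot, y to its left, z up, the work surface at z = 0. Lengths are in m, angles in rad, forces in N, time in s.
With the tool pointing down it reaches from about 0.35 to 0.975 m from the base axis. Payload 7.1 kg.
Tool frame: the origin (TCP) lies between the finger pads; the fingertips stand 19 mm ahead of it and the grasp point (between the pads) is the TCP (robot.tip_reach is the distance from the TCP to the fingertips, in m); z points along the fingers, y is the line along which they close (so a half turn about z gives the same grasp; the last joint's range is limited). The gripper opens to 88 mm and grips with 3 to 60 N. Pads are 20 mm wide; open, the fingers measure 115 mm over their backs; the gripper's body (75 mm by 178 mm) begins 61 mm behind the grasp point.
Start: joints at [1.317, 0.423, 1.63, -0, 1.089, -0.019], TCP at [0.145, 0.608, 0.242] pointing down, gripper open.
Joint ranges: [-3, 3], [-0.9, 2.11], [0.09, 2.58], [-1.31, 4.45], [0.11, 2.69], [-2.54, 2.54]. Speed limits (rad/s): [2.39, 2.39, 3.01, 3.14, 3.14, 3.14].

INTERFACE

Orientations are given as a rotation vector (axis times angle).
In Python, from rig import robot gives the robot as it stands. The module is installed in compiled form; this text tells all that it offers.
- The arm moves only by the tool move_arm, never from a script. Its arguments are lists of equal length, an entry for each row: "dp": the shift along the tool's x, y, z scaled (see below), a list of three; "angular": the turn, a rotation vector about the tool's x, y, z scaled (see below), a list of three. A call has 1 to 8 rows; each row is the pose to reach, as a shift and turn from the pose commanded when the call began, along the tool's axes at that moment, turning the shorter way round; what a row does not reach only later rows make up. The controller multiplies each number of a shift by 0.12 m and each number of a turn by 2 pi rad. A row lasts 1/10 s, in which the tool goes at most 50 mm and 8.59 degrees, less where a joint would pass 70% of its speed; a pose out of reach is approached as far as the arm can. A call with a number of a shift or a turn outside -1 to 1 is refused whole. A call with a gripper value outside its range is refused whole. "fingers" is the closure, from 0 (fully open) to 1 (shut), set as the call begins (left out, the last holds). The fingers move at their own pace and stop on an object; the grip force is fixed at half the most. Time passes only in rows, so rows that repeat a pose let the fingers close. It gives the time, the measured TCP pose, the force, the opening and the grip force at its end, in the units of the state.
- robot.state(): the state, without advancing time (a new reading comes with each control period).
- robot.grab_frame(name): name is "side" or "top" or "wrist"; returns a dict with "pixels" (384x512x3 uint8, blue, green, red), "camera_matrix" (3x3 intrinsics, pixels), "R" (3x3) and "t" (3): a world point X has camera coordinates R X + t. Camera axes: x right, y down, z forward; pixel columns grow to the right and rows downward; lengths in m; the calibration is good to about 2 mm. A picture is of the moment at which its call begins. There is no depth.
- robot.close_job(): hands the job in; it is judged then, once.
The state is a dict: "time_s": time; "q": joint angles; "qvel": joint speeds; "joint_efforts": joint torques, N m; "position": TCP position; "tool_rot": TCP orientation; "wrist_force": force on the tool from outside, world axes, zero at the start; "moment": the same for the moment, N m; "gripper_width": finger opening in m; "grasp_force": force on a finger pad.
Only numpy, scipy, OpenCV 4.12 (cv2) and the standard library are available. Lean on these libraries where they do the work, as an engineer would, in place of code of your own. Each camera call takes 0.05 s, during which the arm holds its last target. There are 200 camera calls.

TASK

Close the port of the counter-top water filter: by hand, with the fingers, turn the brass hexagonal nut on the sloping port clockwise (seen from its outer end) until its pointer stands at the first, short rib of the collar, and stop there. Then take the open-ended wrench and turn the nut with it the rest of the way, fully home to its stop at the second, long rib, without putting the fingers on the nut any more. Finally lay the wrench gently back flat on the cork mat, and leave the jar, the mug and the bowl alone.

Things in the scene. Friction and masses are not known exactly. Their poses are not given: they have to be found in the camera images.
- filter: Water filter, fixed to the counter: steel foot plate 150 x 110 x 12 mm, white upright canister (84 mm diameter, 140 mm high, axis 45 mm to +x of the origin), pipe stubs to both sides (out to 75 mm, 48 mm high). From its foot a white neck rises towards -x (the robot's side), 28 degrees from vertical, ending in the grey collar and brass nut. Origin on the counter.
- collar (a point): Grey round collar, 76 mm diameter, 12 mm thick, fixed on the neck right under the nut. Origin: centre of its upper face, 40 mm to -x and 120 mm above the filter's origin. z: outwards along the nut's axis, 28 degrees from vertical, leaning to the filter's -x; y level; x up the slope. A fixed steel stub (24 mm diameter) passes through the nut to 46 mm above the collar.
- short_rib (a point): Short dark rib (6 mm long, 5 mm wide) on the collar's rim, top 1 mm below its upper face; at +14 degrees from the collar's x axis (counter-clockwise seen from the outer end). The pointer stands here when hand-tight.
- long_rib (a point): Long dark rib (14 mm long, 8 mm wide) on the collar's rim, top 1 mm below its upper face; at -14 degrees from the collar's x axis. The pointer stands here when the nut is fully home.
- nut_face (a point): Brass hexagonal captive nut, 50 mm across flats (58 over corners), from 1 to 32 mm above the collar's upper face. Origin on the axis in that face, z outwards. Its x axis is square to one flat and marked by the pointer: a dark ridge 4 mm high on its top face, 13 to 24 mm off the axis. It only turns, it does not rise, stays where left, and takes 0.35 N m to turn.
- nut (a joint): Turn of the nut in rad, growing clockwise seen from its outer end. At 0 the pointer stands at +86 degrees from the collar's x axis. Starts between 0 and 0.35; pointer at the short rib (hand-tight) at 1.25, anything from 1.05 to 1.45 counts; solid stop at 1.75 (long rib), fully home above 1.65.
- wrench: Open-ended aluminium wrench, 198 mm long, 0.12 to 0.24 kg. Straight handle 22 mm wide, 18 mm thick, from x = -80 to +55 mm, then a U-shaped head 78 mm wide, 16 mm thick, with two prongs out to x = 118 mm; jaw 54 mm wide (in y), open at +x, floor at x = 67 mm. Origin: underside of the handle, near the centre of mass (grip here); x towards the jaw, z up. Starts flat on the mat.
- wrench_jaw (a point): Middle of the wrench's jaw at its underside, 100 mm to +x of the wrench's origin; this point goes on the nut's axis.
- mat: Cork mat, 220 x 150 x 6 mm, fixed on the counter; origin at the centre of its underside, x along its long side.
- jar: Loose jar with black cap, 72 mm diameter, 100 mm high; origin at the centre of its underside.
- mug: Loose white mug, 80 mm diameter, 90 mm high; origin at the centre of its underside.
- bowl: Loose blue bowl, 100 mm diameter, 50 mm high; origin at the centre of its underside.
Mind the look-alikes: they are no part of the job. There is more than one size of the wrench; the job needs the middle-sized.

How it is judged:
By the outcome, as a careful person would: the job done as asked, in the order asked, and still so for the second after the job is handed in, with the robot touching nothing.
It also fails if it takes over 72 s, if anything falls off the work surface, if the arm or the gripper's body presses on something with over 40 N, if the wrist force passes 120 N, or if a joint passes its speed limit or range.

## Working session

There is one attempt and no reset: what is moved stays moved. The work goes in short steps, Python scripts to look and compute and a tool call to move; the robot and the scene stay as the last step left them, time stands still between calls to the robot, and variables do not carry over. Pictures are saved under pics/ and viewed, at most 10 in all, crops included, and the job is handed in when it is done.

Besides the shell and the picture viewer there is one more tool, called as a command line: name --argument value ..., lists and objects as JSON in quotes. move_arm: Moves the arm, as the interface text tells. Its arguments: {"type":"object","properties":{"dp":{"type":"array","items":{"type":"array","items":{"type":"number","minimum":-1,"maximum":1}}},"angular":{"type":"array","items":{"type":"array","items":{"type":"number","minimum":-1,"maximum":1}}},"fingers":{"type":"number"}},"required":["dp","angular"]}

```bash
mkdir -p pics
cat > h.py <<'E'
import numpy as np, cv2
from scipy.spatial.transform import Rotation as R
from rig import robot
def grab(n):
    f=robot.grab_frame(n); f['px']=np.ascontiguousarray(f['pixels']); return f
def ray(f,u,v):
    K,Rm,t=map(np.asarray,(f['camera_matrix'],f['R'],f['t']))
    d=Rm.T@np.linalg.solve(K,[u,v,1.]); o=-Rm.T@t; return o,d/np.linalg.norm(d)
def onz(f,u,v,z):
    o,d=ray(f,u,v); return o+d*(z-o[2])/d[2]
def proj(f,X):
    c=np.asarray(f['R'])@np.asarray(X)+np.asarray(f['t']); p=np.asarray(f['camera_matrix'])@c; return p[:2]/p[2]
def tri(*rays):
    A=sum(np.eye(3)-np.outer(d,d) for o,d in rays); b=sum((np.eye(3)-np.outer(d,d))@o for o,d in rays); return np.linalg.solve(A,b)
def togo(P,Rt):
    s=robot.state(); R0=R.from_rotvec(s['tool_rot']); 
    dp=R0.inv().apply(np.asarray(P)-s['position'])/0.12; a=(R0.inv()*Rt).as_rotvec()/(2*np.pi)
    return dp.round(4),a.round(4)
E
python3 - <<'E'
from h import *
s=robot.state(); print(s, robot.tip_reach)
a=grab('top');b=grab('side')
print(a['camera_matrix'],a['R'],a['t'],b['R'],b['t'])
cv2.imwrite('pics/top.png',cv2.resize(a['px'],(800,600)));cv2.imwrite('pics/side.png',cv2.resize(b['px'],(800,600)))
E
```

```text
{'time_s': 0.0, 'q': array([ 1.31699585e+00,  4.23848550e-01,  1.63074256e+00, -1.00102220e-05,
        1.08861651e+00, -1.89907283e-02]), 'qvel': array([ 3.39911290e-04,  4.79770068e-04,  4.20820865e-05,  1.28296157e-03,
        2.66850621e-04, -1.29551596e-03]), 'joint_efforts': array([ 1.47571547e-03, -5.44628549e+01, -2.73667377e+01,  6.44604466e-02,
        2.28203565e-02, -1.32672949e-04]), 'position': array([0.14524081, 0.60730741, 0.24087623]), 'tool_rot': array([-3.67959475e-01, -3.11975630e+00,  2.51495630e-03]), 'wrist_force': array([0.16400546, 0.19436659, 0.21893041]), 'moment': array([ 0.06703905, -0.01333061, -0.03473254]), 'grasp_force': 0.0, 'gripper_width': 0.08795248494404924} 0.019
[[368.56969971   0.         259.04463419]
 [  0.         368.56969971 179.14922262]
 [  0.           0.           1.        ]] [[ 0.01940704 -0.9996977  -0.01509576]
 [-0.99742115 -0.01831496 -0.06939468]
 [ 0.06909722  0.01640357 -0.99747506]] [0.01337291 0.58898872 1.2544628 ] [[-0.97635378 -0.21609905  0.00587321]
 [-0.17318589  0.76563074 -0.61952903]
 [ 0.12938293 -0.60589667 -0.78495177]] [0.54703565 0.16808847 0.95186215]
```

View pics/top.png

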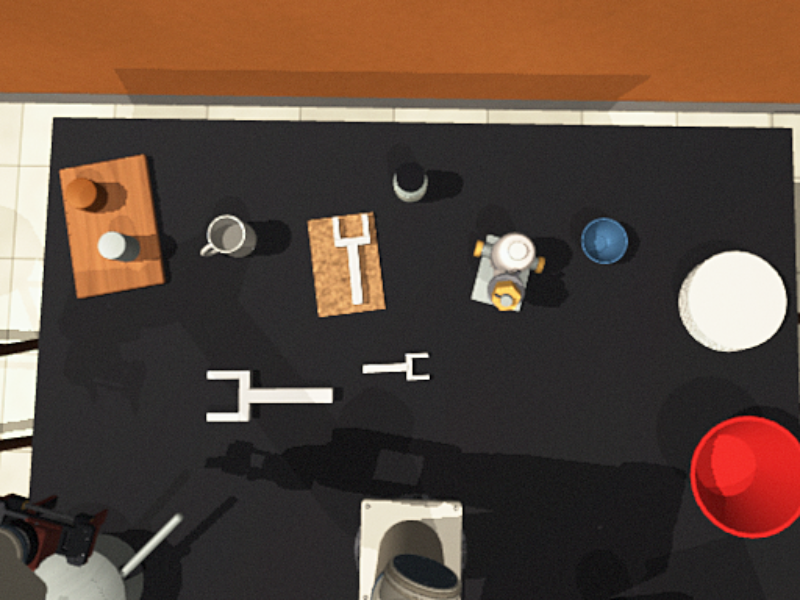

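View pics/side.png

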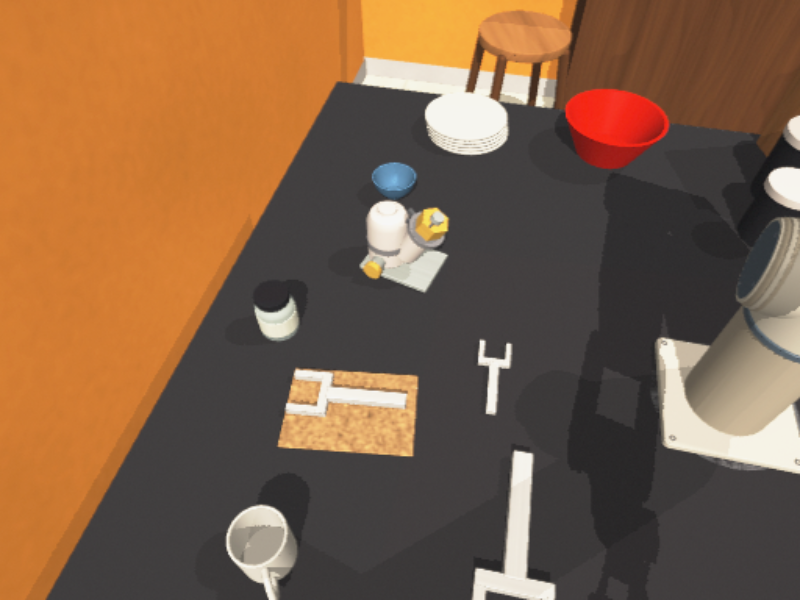

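The top view shows three wrenches (800-px scale): a big one at (270,395), a small one at (400,367), and one on the cork mat at (352,258). The task says the job's wrench starts on the mat, and the mat one is the middle size. The filter is at (508,270), with its nut at (508,294).

Run:
```python
from h import *
a=grab('top');b=grab('side')
def white(f,box,z):
    x0,y0,x1,y1=box; p=f['px'][y0:y1,x0:x1]; hsv=cv2.cvtColor(p,cv2.COLOR_BGR2HSV)
    m=((hsv[...,1]<45)&(hsv[...,2]>150)).astype('u1')
    c=max(cv2.findContours(m,0,1)[0],key=cv2.contourArea).reshape(-1,2)+[x0,y0]
    W=np.array([onz(f,u,v,z)[:2] for u,v in c]).astype('f4')
    return W
for n,f,box,z in (('T mid',a,(195,130,245,200),.022),('T big',a,(125,230,220,275),.02),('T small',a,(225,220,280,248),.012),('S mid',b,(175,230,268,270),.022)):
    W=white(f,box,z); r=cv2.minAreaRect(W); print(n,np.round(r[0],3),np.round(r[1],3),round(r[2],1)); 
    print('  corners',cv2.boxPoints(r).round(3).tolist(), 'centroid',W.mean(0).round(3))
def brass(f,box):
    x0,y0,x1,y1=box; p=f['px'][y0:y1,x0:x1]; hsv=cv2.cvtColor(p,cv2.COLOR_BGR2HSV)
    m=((hsv[...,0]>12)&(hsv[...,0]<32)&(hsv[...,1]>120)&(hsv[...,2]>110)).astype('u1')
    n,l,s,c=cv2.connectedComponentsWithStats(m)
    return [(s[i,4],(c[i]+[x0,y0]).round(1).tolist(),(s[i,:4]+[x0,y0,0,0]).tolist()) for i in range(1,n) if s[i,4]>8]
print(brass(a,(295,140,355,205)));print(brass(b,(225,125,295,185)))
# cap jar, bowl rough
o=[]
# cork
for f,box in ((a,(190,130,255,210)),):
    x0,y0,x1,y1=box;p=f['px'][y0:y1,x0:x1];m=(p.max(2)>70).astype('u1')
    c=max(cv2.findContours(m,0,1)[0],key=cv2.contourArea).reshape(-1,2)+[x0,y0]
    W=np.array([onz(f,u,v,.006)[:2] for u,v in c]).astype('f4'); print('mat',cv2.minAreaRect(W))
x0,y0,x1,y1=295,140,355,205
A=cv2.resize(a['px'][y0:y1,x0:x1],(400,433),interpolation=2)
x0,y0,x1,y1=225,125,295,190
B=cv2.resize(b['px'][y0:y1,x0:x1],(400,371),interpolation=2)
cv2.imwrite('pics/crop.png',np.hstack([A[:371],B]))
```

```text
T mid [0.633 0.14 ] [0.197 0.079] 6.5
  corners [[0.531000018119812, 0.1679999977350235], [0.5400000214576721, 0.09000000357627869], [0.7350000143051147, 0.1120000034570694], [0.7260000109672546, 0.1899999976158142]] centroid [0.65  0.142]
T big [0.33  0.318] [0.109 0.276] 1.3
  corners [[0.27300000190734863, 0.45500001311302185], [0.27900001406669617, 0.17900000512599945], [0.3869999945163727, 0.18199999630451202], [0.38100001215934753, 0.4580000042915344]] centroid [0.33  0.342]
T small [0.399 0.042] [0.055 0.145] 1.2
  corners [[0.3700000047683716, 0.11400000005960464], [0.37299999594688416, -0.03099999949336052], [0.42800000309944153, -0.029999999329447746], [0.42500001192092896, 0.11500000208616257]] centroid [0.397 0.03 ]
S mid [0.632 0.14 ] [0.198 0.084] 6.7
  corners [[0.5289999842643738, 0.17000000178813934], [0.5379999876022339, 0.0860000029206276], [0.7350000143051147, 0.10899999737739563], [0.7250000238418579, 0.19300000369548798]] centroid [0.648 0.142]
[(np.int32(46), [305.8, 158.7], [303, 154, 7, 10]), (np.int32(37), [345.6, 169.4], [343, 165, 6, 10]), (np.int32(204), [323.3, 188.2], [315, 180, 18, 19])]
[(np.int32(268), [275.2, 144.0], [266, 133, 21, 21]), (np.int32(98), [238.0, 172.4], [232, 167, 12, 12])]
mat ((0.6245040893554688, 0.15935435891151428), (0.22263160347938538, 0.15274231135845184), 8.370842933654785)
```

View pics/crop.png

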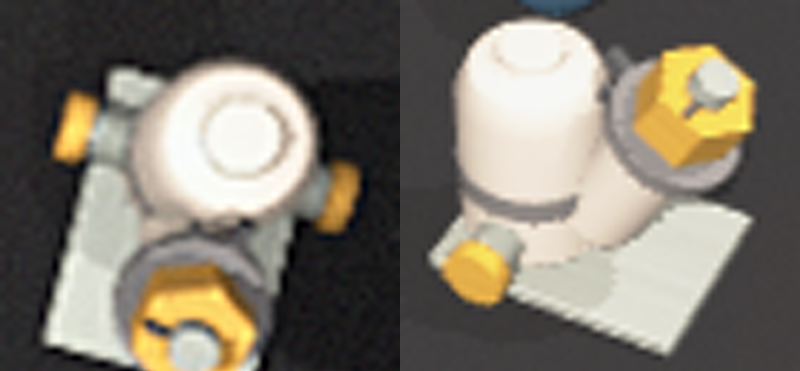

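The crop shows, on the left, the sloping nut from above with its grey stub at crop (190,343) and the dark pointer at (158,327). On the right, in the side view, the stub end is at (712,80) and the pointer at (692,108). Mat wrench measures 197 x 79 mm, which fits the 198 x 78 given. The others are 276 and 145 mm long.

Run:
```python
from h import *
a=grab('top');b=grab('side')
L=onz(a,305.8,158.7,.05);Rr=onz(a,345.6,169.4,.05);print('caps',L,Rr)
y=(L-Rr)/np.linalg.norm(L-Rr); yaw=np.arctan2(-y[0],y[1]); print('yaw deg',np.degrees(yaw),np.linalg.norm(L-Rr))
Rz=R.from_euler('z',yaw); can=(L+Rr)/2; org=can-Rz.apply([.045,0,0]); org[2]=0
ax=Rz.apply([-np.sin(np.radians(28)),0,np.cos(np.radians(28))])
col=org+Rz.apply([-.04,0,.12]); print('org',org,'col',col,'stubtop',col+.046*ax)
S=tri(ray(a,323.5,191.5),ray(b,279.6,139)); print('tri stub top',S)
L2=tri(ray(a,305.8,158.7),ray(b,238,172.4)); print('left cap tri',L2)
for f in (a,b): print(proj(f,col+.046*ax),proj(f,S))
# canister top ellipse centre in top crop (243,137)
print('cantop T',onz(a,295+243/6.667,140+137/6.667,.15), 'S',onz(b,225+130/5.714,125+50/5.714,.15))
Rc=lambda yaw:R.from_euler('z',yaw)*R.from_euler('y',-28,degrees=True)
P=tri(ray(a,295+158/6.667,140+327/6.667),ray(b,225+292/5.714,125+108/5.714)); 
l=Rc(yaw).inv().apply(P-(S-.046*ax)); print('pointer in collar',l,np.degrees(np.arctan2(l[1],l[0])))
```

```text
caps [ 0.65889181 -0.13294338  0.05      ] [ 0.62491612 -0.26733272  0.05      ]
yaw deg -14.187966405013578 0.13861761002343156
org [ 0.59827661 -0.18910838  0.        ] col [ 0.55949673 -0.17930423  0.12      ] stubtop [ 0.53855978 -0.17401104  0.16061559]
tri stub top [ 0.54350349 -0.17602433  0.16111434]
left cap tri [ 0.65993887 -0.13464409  0.03574763]
[322.8427311  193.47220491] [323.53968085 191.86477054]
[280.78121311 139.83630727] [279.20649693 138.96565909]
cantop T [ 0.64175472 -0.20159944  0.15      ] S [ 0.63901061 -0.18945787  0.15      ]
pointer in collar [-0.0003638   0.01492753  0.03710379] 91.39608981591965
```

```bash
cat >> h.py <<'E'
COL=np.array([.5435,-.176,.161]); YAW=np.radians(-14.2)
def Rcol(yaw=YAW): return R.from_euler('z',yaw)*R.from_euler('y',-28,degrees=True)
def tooldown(alpha): # tool y at world angle alpha (deg), z down
    return R.from_euler('z',alpha,degrees=True)*R.from_matrix(np.array([[0,1,0],[1,0,0],[0,0,-1.]]))
def toolcol(theta,yaw=YAW): # tool y at angle theta (deg) in collar frame, z into nut
    return Rcol(yaw)*tooldown(theta)
def chain(wps,start=None,digits=4):
    if start is None:
        s=robot.state(); start=(s['position'],R.from_rotvec(s['tool_rot']))
    P,Q=np.asarray(start[0]),start[1]
    for p,q in wps:
        d=Q.inv().apply(np.asarray(p)-P)/.12; a=(Q.inv()*q).as_rotvec()/(2*np.pi)
        n=np.ceil(max(np.linalg.norm(d)*.12/.05,np.linalg.norm(a)*360/8.59))
        print(d.round(digits).tolist(),a.round(digits).tolist(),'n',n); P=P+Q.apply(d.round(digits)*.12); Q=Q*R.from_rotvec(a.round(digits)*2*np.pi)
E
python3 - <<'E'
from h import *
ax=Rcol().apply([0,0,1]); col=COL-.046*ax; print(ax,col)
al=[60,45,28,11,-8,-26]; ps=[(.23,.54,.30),(.33,.46,.32),(.41,.36,.32),(.45,.25,.32),(.47,.13,.32),(.47,.01,.32)]
w=[(p,tooldown(x)) for p,x in zip(ps,al)]
f=col+.17*ax; print(f)
w+=[(np.array([.47,-.09,.30]),toolcol(-28)),(f,toolcol(-40))]
chain(w)
print(toolcol(-40).as_matrix())
E
```

```text
[-0.45512702  0.11516484  0.88294759] [ 0.56443584 -0.18129758  0.12038441]
[ 0.48706425 -0.16171956  0.2704855 ]
[-0.8174, -0.3846, -0.4882] [-0.0001, 0.0, 0.046] n 3.0
[-1.055, -0.1604, -0.1667] [0.0, 0.0, 0.0416] n 3.0
[-1.0607, -0.1179, -0.0] [0.0, -0.0, 0.0472] n 3.0
[-0.9658, -0.1364, -0.0] [0.0, -0.0, 0.0473] n 3.0
[-1.0134, -0.027, -0.0001] [0.0, -0.0, 0.0527] n 3.0
[-0.9903, 0.1389, -0.0] [0.0, -0.0, 0.05] n 3.0
[-0.7491, 0.3651, 0.1666] [-0.0734, 0.0265, 0.0441] n 4.0
[-0.4171, 0.3753, 0.3508] [0.0, 0.0, 0.0334] n 2.0
[[ 0.73812291  0.49803008  0.45512702]
 [ 0.60341456 -0.78906776 -0.11516484]
 [ 0.3017705   0.35963608 -0.88294759]]
```

move_arm --dp '[[-0.8,-0.38,-0.48],[-0.8,-0.38,-0.48],[-0.8,-0.38,-0.48],[-0.8,-0.38,-0.48]]' --angular '[[0,0,0.046],[0,0,0.046],[0,0,0.046],[0,0,0.046]]' --fingers 0

```text
time_s: 0.7
position: [0.23, 0.5407, 0.3011]
tool_rot: [0.814, 3.034, 0.005]
wrist_force: [-0.1, 0.1, -0.3]
gripper_width: 0.088
grasp_force: 0.0
```

move_arm --dp '[[-1,-0.16,-0.16],[-1,-0.16,-0.16],[-1,-0.16,-0.16]]' --angular '[[0,0,0.042],[0,0,0.042],[0,0,0.042]]'

```text
time_s: 1.0
position: [0.3236, 0.4634, 0.3181]
tool_rot: [1.208, 2.9, -0.001]
wrist_force: [0.6, 0.3, -0.0]
gripper_width: 0.0878
grasp_force: 0.0
```

move_arm --dp '[[-1,-0.12,0],[-1,-0.12,0],[-1,-0.12,0]]' --angular '[[0,0,0.047],[0,0,0.047],[0,0,0.047]]'

```text
time_s: 1.3
position: [0.3978, 0.3675, 0.3175]
tool_rot: [-1.623, -2.689, 0.002]
wrist_force: [0.2, 0.2, -1.1]
gripper_width: 0.088
grasp_force: 0.0
```

move_arm --dp '[[-1,-0.13,0],[-1,-0.13,0],[-1,-0.13,0]]' --angular '[[0,0,0.047],[0,0,0.047],[0,0,0.047]]'

```text
time_s: 1.6
position: [0.4395, 0.254, 0.3174]
tool_rot: [-2.001, -2.421, 0.003]
wrist_force: [-0.3, 0.5, -0.0]
gripper_width: 0.0882
grasp_force: 0.0
```

move_arm --dp '[[-1,-0.03,0],[-1,-0.03,0],[-1,-0.03,0]]' --angular '[[0,0,0.053],[0,0,0.053],[0,0,0.053]]'

```text
time_s: 1.9
position: [0.4585, 0.1355, 0.3175]
tool_rot: [-2.375, -2.055, 0.002]
wrist_force: [-0.6, -0.2, -0.4]
gripper_width: 0.0878
grasp_force: 0.0
```

move_arm --dp '[[-1,0.14,0],[-1,0.14,0],[-1,0.14,0]]' --angular '[[0,0,0.05],[0,0,0.05],[0,0,0.05]]'

```text
time_s: 2.2
position: [0.4582, 0.0145, 0.3176]
tool_rot: [-2.667, -1.659, 0.002]
wrist_force: [-0.1, -0.8, -0.3]
gripper_width: 0.0876
grasp_force: 0.0
```

move_arm --dp '[[-0.75,0.36,0.16],[-0.75,0.36,0.16],[-0.75,0.36,0.16],[-0.75,0.36,0.16]]' --angular '[[-0.073,0.026,0.044],[-0.073,0.026,0.044],[-0.073,0.026,0.044],[-0.073,0.026,0.044]]'

```text
time_s: 2.6
position: [0.4568, -0.0843, 0.2982]
tool_rot: [2.551, 1.124, 0.544]
wrist_force: [-0.0, 0.3, -1.2]
gripper_width: 0.0875
grasp_force: 0.0
```

Run:
```python
from h import *
s=robot.state(); print(s['time_s'],s['q'],s['position'],s['wrist_force'])
ax=Rcol().apply([0,0,1]); col=COL-.046*ax
chain([(col+.15*ax,toolcol(-40))])
```

```text
2.6 [-0.18864363 -0.07996233  2.1987576  -0.06113077  0.53642252  0.59717314] [ 0.45682797 -0.08433825  0.29822374] [-0.01324676  0.27505524 -1.17923347]
[-0.3779, 0.4831, 0.5615] [0.0002, 0.0005, 0.0328] n 2.0
```

move_arm --dp '[[-0.38,0.48,0.56],[-0.38,0.48,0.56],[-0.38,0.48,0.56],[-0.38,0.48,0.56]]' --angular '[[0,0,0.033],[0,0,0.033],[0,0,0.033],[0,0,0.033]]'

```text
time_s: 3.0
position: [0.4966, -0.1626, 0.2519]
tool_rot: [2.687, 0.872, 0.586]
wrist_force: [-0.4, 0.8, 0.2]
gripper_width: 0.0879
grasp_force: 0.0
```

Run:
```python
from h import *
w=grab('wrist'); s=robot.state()
ax=Rcol().apply([0,0,1]); col=COL-.046*ax
print(s['position'],s['q'],'cam pos',-np.asarray(w['R']).T@w['t'],w['camera_matrix'][0,0])
print(proj(w,COL),proj(w,col))
cv2.imwrite('pics/w1.png',cv2.resize(w['px'],(800,600)))
```

```text
[ 0.49656971 -0.1621544   0.25280683] [-0.36844163  0.1001223   2.14257092  0.132092    0.42183908  0.46679509] cam pos [ 0.49175752 -0.09807072  0.40250402] 342.87698514702413
[252.45026056 195.78983419] [252.42992467 179.35587148]
```

View pics/w1.png

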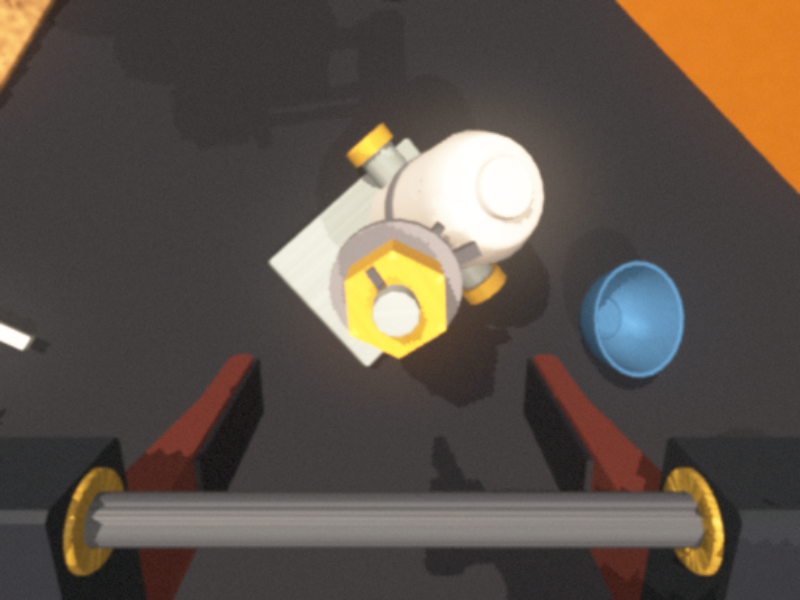

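The wrist view shows the nut from above: stub end at (396,313), pointer at (375,278), ribs at (437,230) short and (467,252) long, foot-plate front corners at (268,262) and (367,365).

Run:
```python
from h import *
w=grab('wrist');a=grab('top');b=grab('side'); k=1.5625
p=w['px'];hsv=cv2.cvtColor(p,cv2.COLOR_BGR2HSV)
m=((hsv[...,0]>15)&(hsv[...,0]<34)&(hsv[...,1]>120)&(hsv[...,2]>110)).astype('u1')
m[:, :215]=0;m[:,292:]=0;m[:145]=0;m[240:]=0
c=max(cv2.findContours(m,0,1)[0],key=cv2.contourArea); h=np.zeros_like(m);cv2.drawContours(h,[c],-1,1,-1)
st=((h==1)&(hsv[...,1]<70)&(hsv[...,2]>150)).astype('u1')
n,l,s,cc=cv2.connectedComponentsWithStats(st); i=1+np.argmax(s[1:,4]); print('stub',s[i],cc[i])
u=cc[i]
e=cv2.fitEllipse(max(cv2.findContours((l==i).astype('u1'),0,1)[0],key=cv2.contourArea)); print(e)
for nm,rs in (('all',[ray(w,*u),ray(a,323.5,191.5),ray(b,279.6,139)]),('ws',[ray(w,*u),ray(b,279.6,139)]),('wt',[ray(w,*u),ray(a,323.5,191.5)])):
    S=tri(*rs); print(nm,S,[np.linalg.norm(np.cross(S-o,d)).round(4) for o,d in rs])
A=onz(w,268/k,262/k,.012);B=onz(w,367/k,365/k,.012); print('plate corners',A,B,np.linalg.norm(A-B)); y=A-B; yaw=np.arctan2(-y[0],y[1]); print('yaw',np.degrees(yaw))
org=(A+B)/2; Rz=R.from_euler('z',yaw); print('front mid',org,' org if 75:',org+Rz.apply([.075,0,0]))
S=tri(ray(w,*u),ray(a,323.5,191.5),ray(b,279.6,139))
def onplane(f,u,v,c0,nrm):
    o,d=ray(f,u,v); return o+d*((c0-o)@nrm)/(d@nrm)
Q=Rcol();ax=Q.apply([0,0,1]);col=S-.046*ax
for nm,uv,hh in (('ptr',(375,278),.036),('short',(437,230),-.001),('long',(467,252),-.001)):
    v=Q.inv().apply(onplane(w,uv[0]/k,uv[1]/k,col+hh*ax,ax)-col); print(nm,v.round(4),np.degrees(np.arctan2(v[1],v[0])))
# hex contour bottom edges: rays on top plane
W=np.array([Q.inv().apply(onplane(w,*q,col+.032*ax,ax)-col)[:2] for q in cv2.approxPolyDP(c,2,True).reshape(-1,2)]);print(W.round(4), np.degrees(np.arctan2(W[:,1],W[:,0])).round(), np.linalg.norm(W,axis=1).round(4))
cv2.imwrite('pics/w1c.png',cv2.resize(p[130:240,200:320],(720,600) if 0 else (600,550),interpolation=2))
```

```text
stub [239 183  30  33 757] [252.82826948 199.25231176]
((252.83984375, 199.2664337158203), (28.57314682006836, 31.872465133666992), 168.78582763671875)
all [ 0.54303165 -0.17693144  0.16020524] [np.float64(0.0013), np.float64(0.0018), np.float64(0.0005)]
ws [ 0.54239452 -0.17804462  0.15926663] [np.float64(0.0003), np.float64(0.0003)]
wt [ 0.54368867 -0.17766538  0.15689306] [np.float64(0.0015), np.float64(0.0015)]
plate corners [ 0.5499346  -0.12476462  0.012     ] [ 0.52563834 -0.22924412  0.012     ] 0.10726730465745948
yaw -13.091218411338167
front mid [ 0.53778647 -0.17700437  0.012     ]  org if 75: [ 0.61083727 -0.19399202  0.012     ]
ptr [0.0005 0.0161 0.036 ] 88.25534572535658
short [ 0.0372  0.0082 -0.001 ] 12.399071981456862
long [ 0.0424 -0.0123 -0.001 ] -16.216707680906335
[[ 0.018   0.025 ]
 [-0.0063  0.0277]
 [-0.0174  0.0187]
 [-0.0295  0.0011]
 [-0.0211 -0.0244]
 [-0.0179 -0.027 ]
 [ 0.0092 -0.03  ]
 [ 0.0258 -0.0076]
 [ 0.029   0.0015]] [  54.  103.  133.  178. -131. -123.  -73.  -16.    3.] [0.0308 0.0284 0.0255 0.0296 0.0322 0.0324 0.0314 0.0269 0.029 ]
```

View pics/w1c.png

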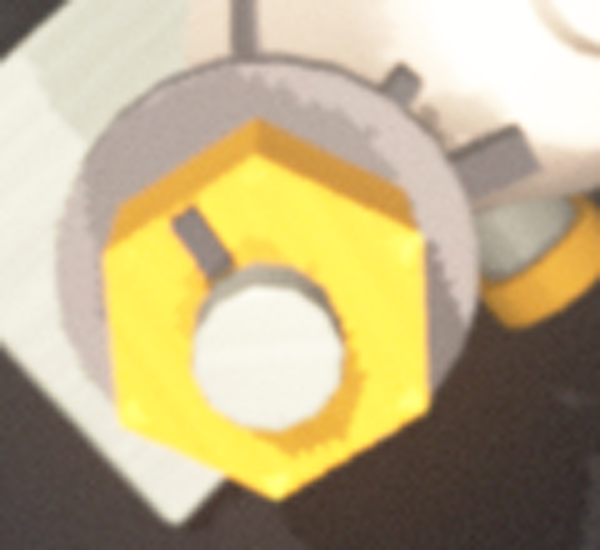

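The crop shows the nut's top-face corners at (258,152), (422,235), (430,408), (278,500), (122,408), (105,250). Its left and right flats lie almost square to the finger line.

Run:
```python
from h import *
w=grab('wrist');a=grab('top');b=grab('side')
print('stub end at z .1606: w',onz(w,252.83,199.27,.1606),'s',onz(b,279.6,139,.1606),'t',onz(a,323.5,191.5,.1606))
V=np.array([(258,152),(422,235),(430,408),(278,500),(122,408),(105,250)])/5+[200,130]
Q=Rcol();ax=Q.apply([0,0,1]);z=.12+.032*ax[2]
def pl(u,v,c0):
    o,d=ray(w,u,v);return o+d*((c0-o)@ax)/(d@ax)
col=np.array([.543,-.177,.1606])-.046*ax
for it in range(3):
    W=np.array([Q.inv().apply(pl(*q,col+.032*ax)-col) for q in V]); c=W.mean(0); print('col',col,'hex centre off',c.round(4)); 
    r=W-c; ang=np.degrees(np.arctan2(r[:,1],r[:,0])); print(np.linalg.norm(r,axis=1).round(4),ang.round(1),((ang-30)%60).round(1)); break
p=Q.inv().apply(pl(200+202/5,130+243/5,col+.036*ax)-col); print('ptr',p,np.degrees(np.arctan2(p[1]-c[1]*1,p[0]-c[0])))
s=robot.state(); q=R.from_rotvec(s['tool_rot']); print('tool z in collar',Q.inv().apply(q.apply([0,0,1])),'tool y ang',np.degrees(np.arctan2(*Q.inv().apply(q.apply([0,1,0]))[1::-1])))
```

```text
stub end at z .1606: w [ 0.54278346 -0.17782243  0.1606    ] s [ 0.54246301 -0.17668889  0.1606    ] t [ 0.54463818 -0.17597661  0.1606    ]
col [ 0.56393584 -0.18229758  0.11998441] hex centre off [-0.0004 -0.0027  0.032 ]
[0.029  0.0287 0.0297 0.0301 0.0277 0.0292] [  53.9   -7.   -67.3 -126.9  170.   113.7] [23.9 23.  22.7 23.1 20.  23.7]
ptr [0.00126957 0.0158194  0.036     ] 84.87377196390271
tool z in collar [-0.00204026 -0.00217037 -0.99999556] tool y ang -39.76708611153512
```

```bash
sed -i 's/^COL=.*/COL=np.array([.5428,-.1777,.1606]); YAW=np.radians(-14.2)/' h.py
cat >> h.py <<'E'
AX=Rcol().apply([0,0,1]); C0=COL-.046*AX
E
python3 - <<'E'
from h import *
chain([(C0+.07*AX,toolcol(-37.3)),(C0+.024*AX,toolcol(-37.3))])
E
```

```text
[-0.0306, 0.0106, 0.6797] [-0.0, 0.0005, -0.0069] n 2.0
[-0.0001, 0.0001, 0.3834] [-0.0, -0.0, 0.0] n 1.0
```

move_arm --dp '[[-0.03,0.01,0.3],[-0.03,0.01,0.5],[-0.03,0.01,0.68],[-0.03,0.01,0.68],[-0.03,0.01,0.68]]' --angular '[[0,0.0005,-0.007],[0,0.0005,-0.007],[0,0.0005,-0.007],[0,0.0005,-0.007],[0,0.0005,-0.007]]'

```text
time_s: 3.85
position: [0.5315, -0.1752, 0.1812]
tool_rot: [2.658, 0.928, 0.583]
wrist_force: [-0.1, -0.8, 0.5]
gripper_width: 0.0878
grasp_force: 0.0
```

Run:
```python
from h import *
chain([(C0+.07*AX,toolcol(-37.3)),(C0+.024*AX,toolcol(-37.3))])
w=grab('wrist'); print(proj(w,COL)*1.5625)
k=1.5625
cv2.imwrite('pics/w2.png',cv2.resize(w['px'],(800,600)))
```

```text
[0.005, 0.0016, -0.0036] [-0.0003, 0.0002, -0.0] n 1.0
[-0.0001, -0.0001, 0.3833] [0.0, -0.0, -0.0] n 1.0
[391.64719224 375.76434777]
```

View pics/w2.png

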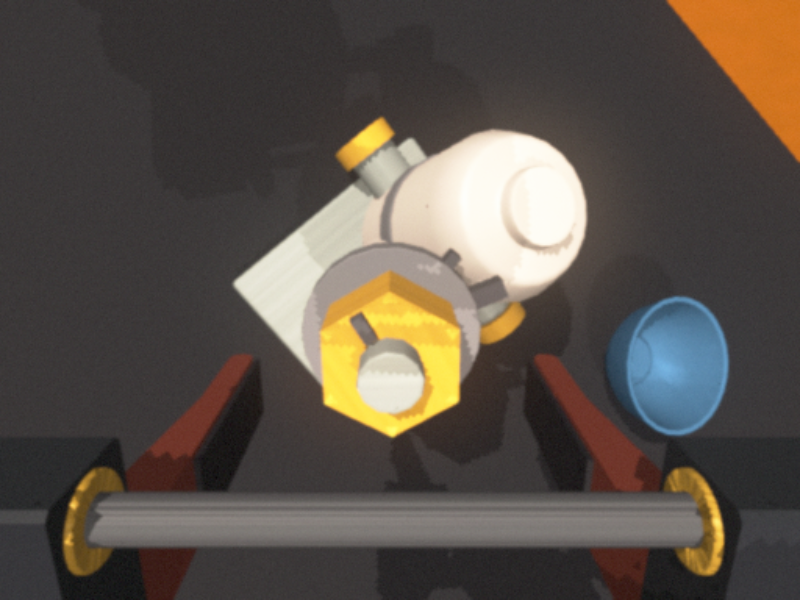

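The flats now stand parallel to the finger pads, and the stub at (391,381) sits midway between the finger tips at (260,360) and (527,360). I'll descend and grip.

move_arm --dp '[[0,0,0.15],[0,0,0.28],[0,0,0.38],[0,0,0.38]]' --angular '[[0,0,0],[0,0,0],[0,0,0],[0,0,0]]'

```text
time_s: 4.3
position: [0.5526, -0.1808, 0.141]
tool_rot: [2.658, 0.927, 0.584]
wrist_force: [0.0, 1.0, 0.4]
gripper_width: 0.0875
grasp_force: 0.0
```

move_arm --dp '[[0,0,0],[0,0,0],[0,0,0],[0,0,0],[0,0,0]]' --angular '[[0,0,0],[0,0,0],[0,0,0],[0,0,0],[0,0,0]]' --fingers 1

```text
time_s: 4.8
position: [0.5519, -0.1805, 0.1406]
tool_rot: [2.659, 0.928, 0.583]
wrist_force: [-3.7, 15.2, 1.1]
gripper_width: 0.0513
grasp_force: 5.3
```

Run:
```python
from h import *
s=robot.state(); q=R.from_rotvec(s['tool_rot'])
print(s['q'],s['gripper_width'],s['grasp_force'],'F tool',q.inv().apply(s['wrist_force']),'M',q.inv().apply(s['moment']))
print('pos in collar',Rcol().inv().apply(s['position']-C0), 'ang', np.degrees(np.arctan2(*Rcol().inv().apply(q.apply([0,1,0]))[1::-1])))
```

```text
[-0.36378656  0.39470242  2.10416693  0.3308391   0.168449    0.22248776] 0.05133953395275136 5.334451496601105 F tool [  7.35862794 -13.13508563  -4.38270422] M [2.14715664 1.03565498 0.00959752]
pos in collar [-0.00099763 -0.00043847  0.0239082 ] ang -37.33372414710335
```

move_arm --dp '[[0,-0.008,0],[0,-0.008,0],[0,-0.008,0]]' --angular '[[0,0,0],[0,0,0],[0,0,0]]'

```text
time_s: 5.1
position: [0.5516, -0.1799, 0.1403]
tool_rot: [2.658, 0.928, 0.583]
wrist_force: [-3.4, 3.2, 5.7]
gripper_width: 0.0498
grasp_force: 29.9
```

```bash
cat > st.py <<'E'
from h import *
s=robot.state(); q=R.from_rotvec(s['tool_rot'])
print(s['time_s'],s['q'].round(3),s['gripper_width'],s['grasp_force'],'F tool',q.inv().apply(s['wrist_force']).round(2),'M',q.inv().apply(s['moment']).round(2))
print('pos in collar',Rcol().inv().apply(s['position']-C0).round(4), 'ang', np.degrees(np.arctan2(*Rcol().inv().apply(q.apply([0,1,0]))[1::-1])))
E
python3 st.py
```

```text
5.1 [-0.363  0.395  2.106  0.331  0.166  0.223] 0.049783707280832194 29.926199913024902 F tool [ 1.27 -2.15 -6.99] M [ 0.72 -0.14 -0.22]
pos in collar [-0.0015  0.      0.0239] ang -37.307153917279216
```

move_arm --dp '[[0,0,0],[0,0,0],[0,0,0],[0,0,0],[0,0,0],[0,0,0]]' --angular '[[0,0,0.01],[0,0,0.02],[0,0,0.03],[0,0,0.04],[0,0,0.05],[0,0,0.06]]'

```text
time_s: 5.7
position: [0.5517, -0.1801, 0.1404]
tool_rot: [2.85, 0.42, 0.661]
wrist_force: [-4.7, 0.0, 4.5]
gripper_width: 0.0498
grasp_force: 30.0
```

```bash
python3 st.py
```

```text
5.7 [-0.363  0.395  2.105  0.331  0.166  0.602] 0.04975194228097163 29.97697502374649 F tool [-2.28 -0.05 -6.09] M [ 0.48 -0.49 -0.45]
pos in collar [-0.0013 -0.0002  0.0239] ang -59.030434318257605
```

move_arm --dp '[[0,0,0],[0,0,0],[0,0,0],[0,0,0],[0,0,0],[0,0,0]]' --angular '[[0,0,0.011],[0,0,0.022],[0,0,0.033],[0,0,0.044],[0,0,0.055],[0,0,0.065]]'

```text
time_s: 6.3
position: [0.5517, -0.1805, 0.1405]
tool_rot: [2.958, -0.172, 0.724]
wrist_force: [-5.1, -2.1, 5.0]
gripper_width: 0.0504
grasp_force: 30.0
```

move_arm --dp '[[0,0,0],[0,0,0],[0,0,0],[0,0,0],[0,0,0],[0,0,0],[0,0,0]]' --angular '[[0,0,0.011],[0,0,0.022],[0,0,0.033],[0,0,0.044],[0,0,0.055],[0,0,0.065],[0,0,0.065]]'

```text
time_s: 7.0
position: [0.5516, -0.1808, 0.1405]
tool_rot: [-2.938, 0.79, -0.757]
wrist_force: [-5.1, -4.4, 3.9]
gripper_width: 0.05
grasp_force: 29.9
```

```bash
python3 st.py
```

```text
7.0 [-0.364  0.395  2.106  0.331  0.165  1.419] 0.05002852987938325 29.862328469753265 F tool [-0.04  5.72 -5.31] M [-0.62 -0.61  0.14]
pos in collar [-0.0012 -0.0008  0.0239] ang -105.87559437421095
```

Open, back out along the axis, and check the pointer.

move_arm --dp '[[0,0,0],[0,0,0],[0,0,0],[0,0,0],[0,0,0]]' --angular '[[0,0,0],[0,0,0],[0,0,0],[0,0,0],[0,0,0]]' --fingers 0

```text
time_s: 7.5
position: [0.552, -0.1801, 0.1403]
tool_rot: [-2.94, 0.786, -0.756]
wrist_force: [0.7, 0.3, 0.2]
gripper_width: 0.086
grasp_force: 0.0
```

move_arm --dp '[[0,0,-0.2],[0,0,-0.5],[0,0,-0.9],[0,0,-0.9],[0,0,-0.9]]' --angular '[[0,0,0],[0,0,0],[0,0,0],[0,0,0],[0,0,0]]'

```text
time_s: 8.0
position: [0.5033, -0.1679, 0.2371]
tool_rot: [-2.939, 0.785, -0.761]
wrist_force: [-0.0, -0.3, 0.1]
gripper_width: 0.0879
grasp_force: 0.0
```

```bash
python3 st.py
python3 - <<'E'
from h import *
w=grab('wrist'); c=proj(w,COL-.014*AX); u,v=np.clip(c.astype(int),[70,60],[440,320]); print(c,u,v)
cv2.imwrite('pics/w3.png',cv2.resize(w['px'][v-60:v+60,u-70:u+70],(700,600),interpolation=2))
E
```

```text
8.0 [-0.377  0.14   2.146  0.166  0.373  1.576] 0.08790001459198082 0.0 F tool [ 0.19  0.28 -0.03] M [-0.14 -0.34  0.  ]
pos in collar [-0.000e+00 -1.000e-04  1.326e-01] ang -105.72154941953077
[250.05265217 198.10217844] 250 198
```

View pics/w3.png

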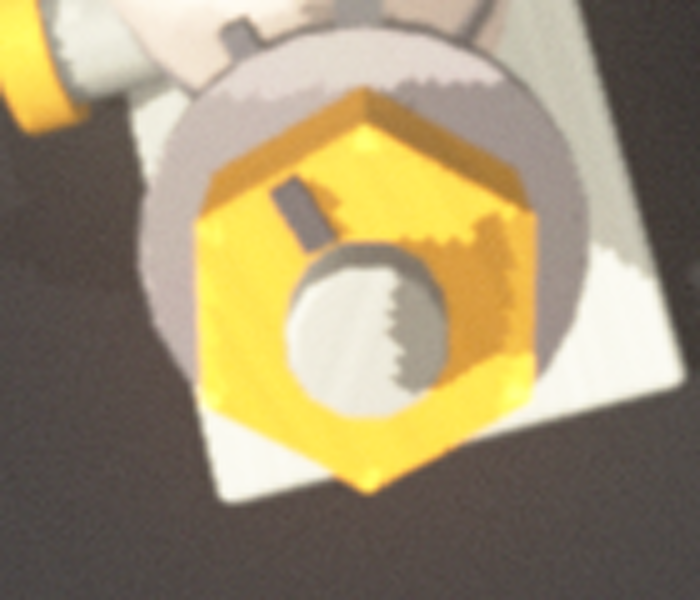

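The crop shows the pointer (303,213) lined up with the short rib at (240,38), so the nut is hand-tight at about 14°. Next I'll fit the arm kinematics from the recorded joint readings, to check the wrist range for the wrench phase before I commit to a grasp.

```bash
cat > kin.py <<'E'
from h import *
from scipy.optimize import least_squares
D=[([1.31699585,.42384855,1.63074256,-1e-5,1.08861651,-.01899073],[.14524081,.60730741,.24087623]),
([-0.18864363,-0.07996233,2.1987576,-0.06113077,0.53642252,0.59717314],[.45682797,-.08433825,.29822374]),
([-0.36844163,0.1001223,2.14257092,0.132092,0.42183908,0.46679509],[.49656971,-.1621544,.25280683]),
([-.363,.395,2.106,.331,.166,.223],[.5516,-.1799,.1403]),([-.377,.14,2.146,.166,.373,1.576],[.5033,-.1679,.2371])]
E=lambda a,t:R.from_euler(a,t)
def fk(q,p):
    a0,H,L1,L2,e,L3=p
    A=E('z',q[0])*E('y',q[1]); x=E('z',q[0]).apply([a0,0,H])+A.apply([0,0,L1])
    A=A*E('y',q[2]); x=x+A.apply([e,0,L2]); A=A*E('z',q[3])*E('y',q[4]); x=x+A.apply([0,0,L3])
    A=A*E('z',q[5])*E('z',np.pi/2)  # tool
    return x,A
f=least_squares(lambda p:np.concatenate([fk(q,p)[0]-x for q,x in D]),[0,.3,.4,.4,0,.25],x_scale=.1)
PK=f.x
LO=np.array([-3,-.9,.09,-1.31,.11,-2.54]);HI=np.array([3,2.11,2.58,4.45,2.69,2.54])
def ik(P,Q,q0):
    g=least_squares(lambda q:np.concatenate([(fk(q,PK)[0]-P)*5,(fk(q,PK)[1].inv()*Q).as_rotvec()]),np.clip(q0,LO+1e-3,HI-1e-3),bounds=(LO,HI)); return g.x,2*g.cost
E
python3 - <<'E'
from kin import *
print(PK,np.abs(f.fun).max())
s=robot.state(); x,A=fk(s['q'],PK); print(x-s['position'],(A.inv()*R.from_rotvec(s['tool_rot'])).as_rotvec())
FL=lambda q:q
for sgn in (1,-1):
  q0=s['q'].copy()
  if sgn==1:q0[5]-=np.pi
  for psi0 in (-16,-76,44):
    for pitch in (0,15,25):
      out=[]
      qq=q0
      for d in (0,-28,-42):
        psi=psi0+d
        Rw=Rcol()*E('z',np.radians(psi))   # wrench frame
        o=C0+Rw.apply([-.1,0,.009])
        Rt=Rw*E('y',np.radians(-pitch))*tooldown(90 if sgn==1 else -90)
        P=o+Rw.apply([0,0,.018])
        best=min((ik(P,Rt,np.r_[qq[:3],q4,q5,qq[5]]) for q4 in (0,.6,-.6,3) for q5 in (.2,.6)),key=lambda t:t[1]); qq=best[0] if best[1]<1e-5 else qq
        out.append((best[0][[0,3,4,5]].round(2).tolist(),'%.0e'%best[1],P.round(2).tolist()))
      print(sgn,psi0,pitch,out)
E
```

```text
[-0.04035557  0.37746431  0.60851918  0.5287484   0.11596246  0.34808101] 0.013503255204980538
[-0.00261573 -0.00803617  0.0014758 ] [ 1.34441069e-16  2.70833703e-16 -1.05818132e-16]
1 -16 0 [([-0.35, 1.16, 0.11, -2.54], '5e-03', [0.48, -0.13, 0.1]), ([-0.13, -0.83, 0.11, 0.13], '2e-03', [0.51, -0.1, 0.11]), ([-0.12, -0.7, 0.11, 0.25], '2e-04', [0.53, -0.09, 0.12])]
1 -16 15 [([-0.19, -1.31, 0.11, 0.08], '8e-02', [0.48, -0.13, 0.1]), ([0.03, -1.31, 0.33, 0.76], '3e-02', [0.51, -0.1, 0.11]), ([0.09, -1.31, 0.41, 1.06], '1e-02', [0.53, -0.09, 0.12])]
1 -16 25 [([-0.2, -1.31, 0.11, 0.08], '2e-01', [0.48, -0.13, 0.1]), ([0.2, -1.31, 0.59, 0.95], '8e-02', [0.51, -0.1, 0.11]), ([0.24, -1.31, 0.66, 1.21], '3e-02', [0.53, -0.09, 0.12])]
1 -76 0 [([-0.1, -0.51, 0.14, 0.39], '3e-25', [0.55, -0.08, 0.13]), ([-0.12, -0.28, 0.22, 0.64], '3e-30', [0.6, -0.09, 0.16]), ([-0.14, -0.2, 0.26, 0.77], '2e-30', [0.61, -0.1, 0.17])]
1 -76 15 [([0.12, -1.3, 0.45, 1.35], '2e-30', [0.55, -0.08, 0.13]), ([0.06, -0.77, 0.54, 1.24], '7e-30', [0.6, -0.09, 0.16]), ([0.0, -0.58, 0.59, 1.25], '7e-28', [0.61, -0.1, 0
[... 1701 characters left out ...]
-02', [0.55, -0.08, 0.13]), ([0.08, 4.45, 0.46, -0.85], '1e-01', [0.6, -0.09, 0.16]), ([0.01, 4.45, 0.36, -0.67], '2e-01', [0.61, -0.1, 0.17])]
-1 44 0 [([-0.55, 1.23, 0.15, -0.69], '1e-31', [0.47, -0.23, 0.11]), ([-0.46, 1.88, 0.11, -0.77], '7e-05', [0.46, -0.19, 0.1]), ([-0.39, 2.33, 0.11, -0.93], '4e-04', [0.47, -0.16, 0.1])]
-1 44 15 [([-0.77, 1.84, 0.5, -1.5], '2e-30', [0.47, -0.23, 0.11]), ([-0.59, 2.56, 0.56, -1.59], '2e-31', [0.46, -0.19, 0.1]), ([-0.43, 2.9, 0.59, -1.54], '3e-30', [0.47, -0.16, 0.1])]
-1 44 25 [([-0.9, 1.82, 0.74, -1.64], '8e-31', [0.47, -0.23, 0.11]), ([-0.7, 2.54, 0.9, -1.72], '2e-30', [0.46, -0.19, 0.1]), ([-0.47, 2.91, 0.99, -1.61], '7e-31', [0.47, -0.16, 0.1])]
```

```bash
python3 - <<'E'
import re
t=open('kin.py').read()
t=t.replace("a0,H,L1,L2,e,L3=p","a0,H,L1,L2,e,L3,y0,xt=p").replace("apply([e,0,L2])","apply([e,y0,L2])").replace("apply([0,0,L3])","apply([xt,0,L3])").replace("[0,.3,.4,.4,0,.25]","[0,.3,.4,.4,0,.25,0,0]")
open('kin.py','w').write(t)
E
python3 - <<'E'
from kin import *
print(PK,np.abs(f.fun).max(),f.fun.reshape(-1,3).round(4).tolist())
s=robot.state(); x,A=fk(s['q'],PK); print(x-s['position'])
for sgn in (1,-1):
  q0=s['q'].copy()
  if sgn==1:q0[5]-=np.pi
  for psi0 in (-16,):
    for pitch in (-10,-18,-25):
      out=[];qq=q0
      for d in (0,-28,-42):
        Rw=Rcol()*E('z',np.radians(psi0+d))
        Rt=Rw*E('y',np.radians(-pitch))*tooldown(90 if sgn==1 else -90)
        P=C0+Rw.apply([-.1,0,.009+.018])
        best=min((ik(P,Rt,np.r_[qq[:3],q4,q5,qq[5]]) for q4 in (0,.6,-.6) for q5 in (.2,.6)),key=lambda t:t[1]); qq=best[0] if best[1]<1e-5 else qq
        out.append((best[0].round(2).tolist(),'%.0e'%best[1]))
      print(sgn,psi0,pitch,out)
      Rw=E('z',np.radians(6.5)); P=np.array([.6136,.1378,.028]); b=ik(P,Rw*E('y',np.radians(-pitch))*tooldown(90 if sgn==1 else -90),np.r_[.2,.6,1.6,0,1,qq[5]]); print('   pick',b[0].round(2),b[1])
E
```

```text
[1.17402233e-03 3.11459953e-01 5.62924294e-01 4.83805040e-01
 7.72532923e-02 2.90238850e-01 1.18741901e-02 2.45762811e-04] 0.00020639992585272382 [[0.0, -0.0, 0.0], [-0.0, -0.0, -0.0001], [0.0, -0.0, 0.0], [-0.0001, -0.0001, -0.0], [0.0001, 0.0002, 0.0001]]
[ 7.19698855e-05 -4.18353921e-05  3.89090111e-05]
1 -16 -10 [([-0.34, 0.4, 2.2, 0.34, 0.23, -1.71], '4e-27'), ([-0.29, 0.4, 2.18, 0.59, 0.24, -1.42], '1e-29'), ([-0.27, 0.4, 2.16, 0.69, 0.25, -1.26], '4e-27')]
   pick [ 0.2   0.78  1.59  0.02  0.95 -1.5 ] 6.991882197027208e-18
1 -16 -18 [([-0.36, 0.42, 2.12, 0.25, 0.44, -1.64], '3e-30'), ([-0.35, 0.42, 2.11, 0.6, 0.44, -1.48], '2e-29'), ([-0.34, 0.42, 2.11, 0.77, 0.43, -1.39], '1e-30')]
   pick [ 0.19  0.83  1.49  0.03  1.13 -1.51] 2.8290565805299854e-27
1 -16 -25 [([-0.37, 0.45, 2.04, 0.22, 0.61, -1.62], '2e-30'), ([-0.39, 0.45, 2.05, 0.59, 0.6, -1.5], '4e-30'), ([-0.4, 0.45, 2.06, 0.78, 0.59, -1.45], '6e-31')]
   pick [ 0.19  0.89  1.4   0.03  1.29 -1.51] 2.0578056738662773e-23
-1 -16 -10 [([-0.34, 0.4, 2.2, 0.34, 0.23, 1.43], '8e-31'), ([-0.29, 0.4, 2.18, 0.59, 0.24, 1.72], '8e-31'), ([-0.27, 0.4, 2.16, 0.69, 0.25, 1.88], '2e-30')]
   pick [0.2  0.78 1.59 0.02 0.95 1.64] 8.439532754764185e-18
-1 -16 -18 [([-0.36, 0.42, 2.12, 0.25, 0.44, 1.5], '7e-31'), ([-0.35, 0.42, 2.11, 0.6, 0.44, 1.67], '2e-30'), ([-0.34, 0.42, 2.11, 0.77, 0.43, 1.75], '6e-31')]
   pick [0.19 0.83 1.49 0.03 1.13 1.63] 2.2487143834455186e-27
-1 -16 -25 [([-0.37, 0.45, 2.04, 0.22, 0.61, 1.52], '5e-31'), ([-0.39, 0.45, 2.05, 0.59, 0.6, 1.64], '2e-30'), ([-0.4, 0.45, 2.06, 0.78, 0.59, 1.69], '1e-28')]
   pick [0.19 0.89 1.4  0.03 1.29 1.63] 1.9284434205693647e-23
```

```bash
cat >> kin.py <<'E'
from scipy.spatial.transform import Slerp
def toolw(Rw): return Rw*E('y',np.radians(18))*tooldown(-90)
RWP=E('z',np.radians(6.6)); OW=np.array([.6136,.1378,.006])
E
python3 - <<'E'
from kin import *
s=robot.state(); Q0=R.from_rotvec(s['tool_rot']); Q1=toolw(RWP); sl=Slerp([0,1],R.concatenate([Q0,Q1]))
w=[([.50,-.09,.25],sl(.35)),([.53,.02,.23],sl(.7)),([.58,.1,.19],sl(1)),(OW+RWP.apply([0,0,.10]),Q1),(OW+RWP.apply([0,0,.024]),Q1)]
chain(w); q=s['q']
for p,r in w: q,c=ik(p,r,q); print(q.round(2),c)
E
```

```text
[-0.2705, -0.5697, -0.1911] [-0.0043, -0.0445, -0.0352] n 3.0
[-0.0641, -0.9448, 0.184] [-0.0043, -0.0445, -0.0351] n 3.0
[0.388, -0.7005, 0.2965] [-0.0037, -0.0382, -0.0302] n 3.0
[0.5153, -0.2809, 0.5686] [0.0, -0.0, 0.0] n 2.0
[0.1957, -0.0001, 0.6023] [0.0, -0.0, 0.0] n 2.0
[-0.21  0.16  2.    0.01  0.77  1.65] 7.149782875952761e-31
[ 0.02  0.33  1.8  -0.01  1.08  1.67] 2.2644729089915864e-29
[0.15 0.57 1.55 0.01 1.34 1.6 ] 7.124944445221016e-31
[0.19 0.73 1.48 0.02 1.25 1.64] 2.7175809913770346e-21
[0.19 0.83 1.49 0.03 1.14 1.63] 7.179697153518454e-24
```

move_arm --dp '[[-0.27,-0.57,-0.19],[-0.27,-0.57,-0.19],[-0.27,-0.57,-0.19],[-0.27,-0.57,-0.19]]' --angular '[[-0.0043,-0.0445,-0.0352],[-0.0043,-0.0445,-0.0352],[-0.0043,-0.0445,-0.0352],[-0.0043,-0.0445,-0.0352]]'

```text
time_s: 8.45
position: [0.5014, -0.0894, 0.2486]
tool_rot: [3.089, -0.456, 0.324]
wrist_force: [-0.3, 1.2, -0.8]
gripper_width: 0.0878
grasp_force: 0.0
```

move_arm --dp '[[-0.06,-0.94,0.18],[-0.06,-0.94,0.18],[-0.06,-0.94,0.18],[-0.06,-0.94,0.18]]' --angular '[[-0.0043,-0.0445,-0.0351],[-0.0043,-0.0445,-0.0351],[-0.0043,-0.0445,-0.0351],[-0.0043,-0.0445,-0.0351]]'

```text
time_s: 8.85
position: [0.5307, 0.0209, 0.2276]
tool_rot: [3.127, -0.115, -0.12]
wrist_force: [0.1, 0.0, 0.4]
gripper_width: 0.0878
grasp_force: 0.0
```

move_arm --dp '[[0.39,-0.7,0.3],[0.39,-0.7,0.3],[0.39,-0.7,0.3],[0.39,-0.7,0.3],[0.39,-0.7,0.3]]' --angular '[[-0.0037,-0.0382,-0.0302],[-0.0037,-0.0382,-0.0302],[-0.0037,-0.0382,-0.0302],[-0.0037,-0.0382,-0.0302],[-0.0037,-0.0382,-0.0302]]'

```text
time_s: 9.35
position: [0.5794, 0.0978, 0.1899]
tool_rot: [3.08, 0.174, -0.488]
wrist_force: [-0.6, -0.3, -0.2]
gripper_width: 0.0878
grasp_force: 0.0
```

Run:
```python
from kin import *
w=grab('wrist'); s=robot.state(); print(s['time_s'],s['position'],s['q'].round(2))
Q1=toolw(RWP)
for x in (-.08,0,.055,.118): print(x,(proj(w,OW+RWP.apply([x,0,.018]))*1.5625).round())
# handle/head by mask, unprojected on top planes
p=w['px'];hsv=cv2.cvtColor(p,cv2.COLOR_BGR2HSV);m=((hsv[...,1]<45)&(hsv[...,2]>140)).astype('u1')
cs=[c for c in cv2.findContours(m,0,1)[0] if cv2.contourArea(c)>300]
for c in cs:
    W=np.array([onz(w,*q,.023)[:2] for q in c.reshape(-1,2)]).astype('f4'); r=cv2.minAreaRect(W); print(np.round(r[0],4),np.round(r[1],4),r[2],c.reshape(-1,2).min(0),c.reshape(-1,2).max(0))
chain([(OW+RWP.apply([0,0,.10]),Q1),(OW+RWP.apply([0,0,.024]),Q1)])
cv2.imwrite('pics/w4.png',cv2.resize(p,(800,600)))
```

```text
9.4 [0.5796381  0.0977161  0.19100235] [0.14 0.57 1.55 0.01 1.33 1.6 ]
-0.08 [331. 253.]
0 [321. 117.]
0.055 [311.  -6.]
0.118 [ 296. -193.]
[0.3574 0.3087] [0.1191 0.0729] 73.67884826660156 [  0 242] [109 298]
[0.4122 0.0428] [0.065  0.1395] 3.5508501529693604 [221 240] [337 280]
[ 0.5666 -0.1279] [0.0694 0.0361] 29.942136764526367 [469 122] [511 180]
[0.6009 0.1343] [0.1313 0.0764] 6.45406436920166 [149   0] [256 160]
[0.5213, -0.3003, 0.5758] [-0.0001, -0.0002, -0.0004] n 2.0
[0.1957, -0.0, 0.6023] [0.0, -0.0, 0.0] n 2.0
```

View pics/w4.png

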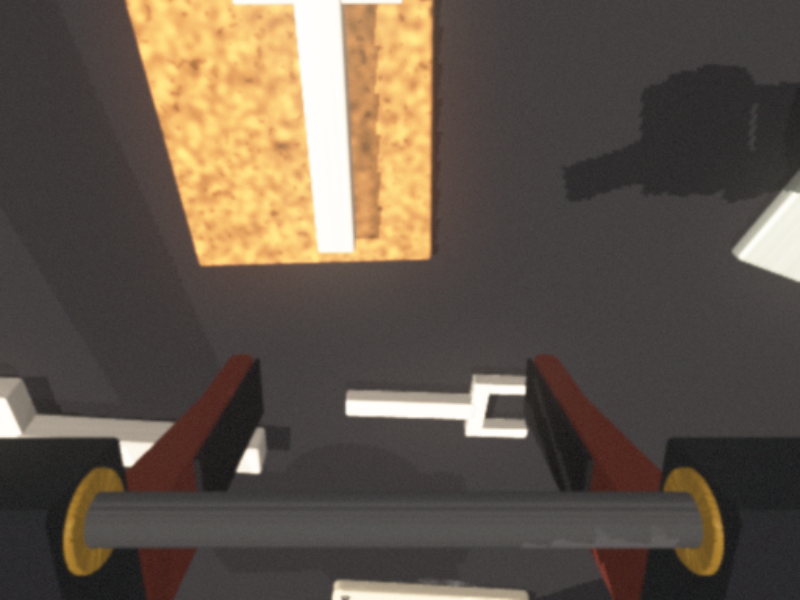

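The handle's tail end is at (336,250) and its head junction at (320,0). That puts the tail within 2–3 mm of where I expected it.

move_arm --dp '[[0.52,-0.29,0.57],[0.52,-0.29,0.57],[0.52,-0.29,0.57],[0.52,-0.29,0.57]]' --angular '[[0,0,0],[0,0,0],[0,0,0],[0,0,0]]'

```text
time_s: 9.8
position: [0.6137, 0.1371, 0.1068]
tool_rot: [3.08, 0.176, -0.488]
wrist_force: [0.1, -0.1, -0.1]
gripper_width: 0.0877
grasp_force: 0.0
```

Run:
```python
from kin import *
w=grab('wrist'); Q1=toolw(RWP)
p=w['px'];hsv=cv2.cvtColor(p,cv2.COLOR_BGR2HSV);m=((hsv[...,1]<45)&(hsv[...,2]>140)).astype('u1')
print([proj(w,OW+RWP.apply([x,0,.018])).round(1) for x in (-.08,0,.055,.118)])
for c in cv2.findContours(m,0,1)[0]:
    if cv2.contourArea(c)<800: continue
    q=c.reshape(-1,2); L=np.array([RWP.inv().apply(onz(w,*x,.024)-OW) for x in q]); print(q.min(0),q.max(0),'x',L[:,0].min(),L[:,0].max(),'y',L[:,1].min(),L[:,1].max())
    h=L[(L[:,0]>-.07)&(L[:,0]<.04)]; up=h[h[:,1]>h[:,1].mean()];dn=h[h[:,1]<h[:,1].mean()]
    if len(up)>5 and len(dn)>5: print('edges',np.polyfit(up[:,0],up[:,1],1),np.polyfit(dn[:,0],dn[:,1],1))
chain([(OW+RWP.apply([0,0,.024]),Q1)])
```

```text
[array([249.5, 256.2]), array([249., 171.]), array([248.5,  89.4]), array([247.7, -43.6])]
[112 367] [186 383] x -0.28396884451440385 -0.24889821630940695 y 0.07025331516126954 0.15637251411698147
[176   0] [328 255] x -0.07867390457886861 0.1000846635569992 y -0.03999791695040118 0.03607561500388501
edges [0.00528873 0.00784707] [ 0.00051736 -0.01190212]
[0.1937, -0.0066, 0.6217] [-0.0, -0.0003, -0.0002] n 2.0<stdin>:8: RuntimeWarning: Mean of empty slice.
  ret = ret.dtype.type(ret / rcount)
```

move_arm --dp '[[0.08,0.01,0.25],[0.14,0.01,0.45],[0.19,0.01,0.6],[0.19,0.01,0.61],[0.19,0.01,0.61]]' --angular '[[0,0,0],[0,0,0],[0,0,0],[0,0,0],[0,0,0]]'

```text
time_s: 10.35
position: [0.614, 0.1366, 0.0305]
tool_rot: [3.081, 0.177, -0.487]
wrist_force: [0.2, -0.5, 1.1]
gripper_width: 0.0876
grasp_force: 0.0
```

move_arm --dp '[[0,0,0],[0,0,0],[0,0,0],[0,0,0],[0,0,0],[0,0,0],[0,0,0]]' --angular '[[0,0,0],[0,0,0],[0,0,0],[0,0,0],[0,0,0],[0,0,0],[0,0,0]]' --fingers 1

```text
time_s: 11.05
position: [0.6134, 0.1369, 0.0289]
tool_rot: [3.08, 0.178, -0.489]
wrist_force: [-0.4, -0.0, 0.4]
gripper_width: 0.0356
grasp_force: 0.0
```

```bash
python3 st.py;python3 -c "
from h import *
s=robot.state();print(s['position'])"
```

```text
11.05 [0.19  0.83  1.49  0.026 1.136 1.631] 0.03558777609122952 0.0 F tool [-0.51 -0.02 -0.25] M [-0.07  0.01  0.  ]
pos in collar [-0.0695  0.3223 -0.0661] ang -71.45241123923974
[0.61338248 0.13690656 0.02893853]
```

move_arm --dp '[[0,0,0],[0,0,0],[0,0,0],[0,0,0],[0,0,0],[0,0,0]]' --angular '[[0,0,0],[0,0,0],[0,0,0],[0,0,0],[0,0,0],[0,0,0]]' --fingers 1

```text
time_s: 11.65
position: [0.6134, 0.1369, 0.029]
tool_rot: [3.08, 0.178, -0.489]
wrist_force: [0.2, -0.5, -1.0]
gripper_width: 0.0218
grasp_force: 30.0
```

move_arm --dp '[[-0.04,0,-0.12],[-0.1,0,-0.3],[-0.15,0,-0.5],[-0.25,0,-0.8],[-0.25,0,-0.8],[-0.25,0,-0.8]]' --angular '[[0,0,0],[0,0,0],[0,0,0],[0,0,0],[0,0,0],[0,0,0]]'

```text
time_s: 12.25
position: [0.6153, 0.1372, 0.1313]
tool_rot: [3.081, 0.178, -0.484]
wrist_force: [0.2, 0.3, -2.2]
gripper_width: 0.0221
grasp_force: 30.0
```

```bash
python3 st.py
python3 - <<'E'
from kin import *
w=grab('wrist'); s=robot.state(); Qt=R.from_rotvec(s['tool_rot'])
# wrench frame relative to tool if rigid as planned: origin = TCP - Rw[.., .0235]
Rw=Qt*(E('y',np.radians(18))*tooldown(-90)).inv()
m=(lambda h:((h[...,1]<45)&(h[...,2]>140)).astype('u1'))(cv2.cvtColor(w['px'],cv2.COLOR_BGR2HSV))
O=s['position']-Rw.apply([0.0,0,.0235]); n=Rw.apply([0,0,1])
print('euler',Rw.as_euler('zyx',degrees=True),O)
cs=[c for c in cv2.findContours(m,0,1)[0] if cv2.contourArea(c)>800]
for c in cs:
    q=c.reshape(-1,2); L=[]
    for x in q:
        o,d=ray(w,*x); L.append(Rw.inv().apply(o+d*((O+.018*n-o)@n)/(d@n)-O))
    L=np.array(L); h=L[(L[:,0]>-.07)&(L[:,0]<.045)&(abs(L[:,1])<.03)]; print(q.min(0),q.max(0),L[:,:2].min(0),L[:,:2].max(0))
    for k in (h[h[:,1]>0],h[h[:,1]<0]):
        if len(k)>5: print(np.polyfit(k[:,0],k[:,1],1))
cv2.imwrite('pics/w5.png',cv2.resize(w['px'],(800,600)))
E
```

```text
12.25 [0.19  0.697 1.47  0.024 1.286 1.635] 0.02206938491492836 29.9996218085289 F tool [ 0.92 -0.3   2.02] M [-0.03  0.03 -0.04]
pos in collar [-0.0199  0.323   0.0234] ang -71.45832033609099
euler [6.60849046e+00 1.78614226e-02 4.44233211e-03] [0.6143908  0.13700052 0.10643042]
[  2 350] [ 74 373] [-0.11029218  0.11056992] [-0.0825317   0.16217662]
[125   0] [379 314] [-0.04616856 -0.03950651] [0.10899231 0.03780181]
[0.01899011 0.00912276]
[-0.02702903 -0.01030048]
```

View pics/w5.png

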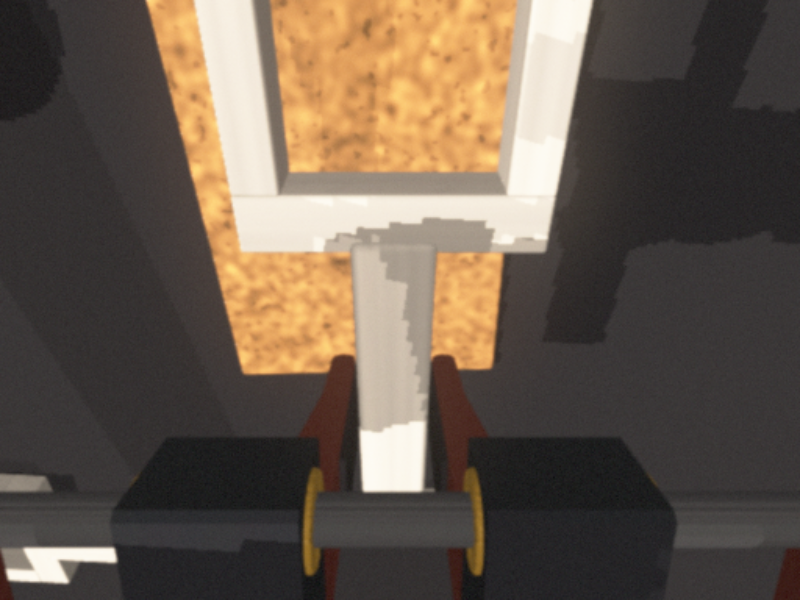

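The wrench is held centrally: head near edge from (242,250) to (548,250), jaw floor near (288,172)–(500,172). I'll compare that with predicted projections to get its pose in the hand.

Run:
```python
from kin import *
w=grab('wrist'); s=robot.state(); Qt=R.from_rotvec(s['tool_rot'])
T0=(E('y',np.radians(18))*tooldown(-90)).inv()
obs={(.055,.039,.016):(242,250),(.055,-.039,.016):(548,250),(.067,.027,.016):(280,195),(.067,-.027,.016):(509,194),(.067,.027,0):(288,172),(.067,-.027,0):(500,172),(.067,.039,.016):(233,195),(.067,-.039,.016):(556,194),(.055,.011,.018):(352,245),(.055,-.011,.018):(436,245)}
def model(v):
    Rw=Qt*T0*E('z',v[2])*E('y',v[3]); O=s['position']-(Qt*T0).apply([v[0],v[1],v[4]]); 
    return np.array([proj(w,O+Rw.apply(k))*1.5625 for k in obs])
ob=np.array(list(obs.values()),float)
print((model([0,0,0,0,.0235])-ob).round(0).tolist())
g=least_squares(lambda v:(model(v)-ob).ravel(),[0,0,0,0,.0235],x_scale=.01); print(g.x[:2],np.degrees(g.x[2:4]),g.x[4],'rms',np.sqrt(np.mean(g.fun**2)))
```

```text
[[-6.0, -10.0], [-5.0, -10.0], [-3.0, 1.0], [-7.0, 2.0], [-0.0, -2.0], [-8.0, -2.0], [-6.0, 1.0], [-5.0, 2.0], [-6.0, -1.0], [-3.0, -2.0]]
[0.00034784 0.00132414] [0.10868082 2.08622059] 0.019824051165729335 rms 3.329096662067428
```

```bash
cat >> kin.py <<'E'
CN=C0+Rcol().apply([-.0023,-.0009,0])
def won(psi,h): # tool pose with wrench jaw on nut axis
    Rw=Rcol()*E('z',np.radians(psi)); return CN+Rw.apply([-.1,0,h+.0235]),toolw(Rw)
E
python3 - <<'E'
from kin import *
s=robot.state(); Q0=R.from_rotvec(s['tool_rot']); P1,Q1=won(-15.8,.065); sl=Slerp([0,1],R.concatenate([Q0,Q1]))
P2,_=won(-15.8,.12)
w=[([.55,.11,.20],sl(.25)),([.47,.03,.22],sl(.6)),(P2+[0,.02,.0],sl(1)),(P1,Q1)]
print(P1,P2);chain(w); q=s['q']
for p,r in w+[won(-15.8,.01),won(-43,.01),won(-58,.01)]: q,c=ik(p,r,q); print(q.round(2),'%.0e'%c)
E
```

```text
[ 0.44558391 -0.12594273  0.15187209] [ 0.42055192 -0.11960866  0.20043421]
[-0.711, 0.1616, -0.3894] [0.0069, 0.0198, 0.0239] n 2.0
[-0.6595, 0.6926, -0.0447] [0.0097, 0.0278, 0.0336] n 3.0
[-0.1215, 1.1553, 0.1167] [0.011, 0.0317, 0.0383] n 3.0
[0.2225, 0.1456, 0.4298] [-0.0, 0.0, -0.0] n 2.0
[0.15 0.46 1.69 0.04 1.18 1.75] 4e-17
[0.01 0.23 1.98 0.06 0.95 1.8 ] 9e-25
[-0.33  0.13  2.18  0.16  0.65  1.63] 4e-18
[-0.37  0.28  2.16  0.2   0.55  1.54] 2e-30
[-0.36  0.41  2.13  0.24  0.45  1.5 ] 4e-30
[-0.35  0.41  2.12  0.58  0.45  1.66] 5e-26
[-0.35  0.41  2.12  0.76  0.44  1.75] 7e-31
```

move_arm --dp '[[-0.35,0.08,-0.19],[-0.71,0.16,-0.39],[-0.71,0.16,-0.39],[-0.71,0.16,-0.39]]' --angular '[[0.003,0.01,0.012],[0.0069,0.0198,0.0239],[0.0069,0.0198,0.0239],[0.0069,0.0198,0.0239]]'

```text
time_s: 12.75
position: [0.5504, 0.11, 0.2008]
tool_rot: [-3.118, 0.063, 0.297]
wrist_force: [-0.4, 0.5, -1.0]
gripper_width: 0.0219
grasp_force: 30.0
```

move_arm --dp '[[-0.22,0.23,-0.01],[-0.44,0.46,-0.03],[-0.66,0.69,-0.045],[-0.66,0.69,-0.045],[-0.66,0.69,-0.045]]' --angular '[[0.003,0.009,0.011],[0.006,0.018,0.022],[0.0097,0.0278,0.0336],[0.0097,0.0278,0.0336],[0.0097,0.0278,0.0336]]'

```text
time_s: 13.25
position: [0.4711, 0.0304, 0.2197]
tool_rot: [-3.071, 0.396, 0.025]
wrist_force: [0.2, -0.5, -1.6]
gripper_width: 0.0218
grasp_force: 30.0
```

move_arm --dp '[[-0.04,0.33,0.04],[-0.08,0.66,0.08],[-0.12,1,0.12],[-0.12,1,0.12],[-0.12,1,0.12],[-0.12,1,0.12]]' --angular '[[0.004,0.011,0.013],[0.007,0.022,0.026],[0.011,0.0317,0.0383],[0.011,0.0317,0.0383],[0.011,0.0317,0.0383],[0.011,0.0317,0.0383]]'

```text
time_s: 13.85
position: [0.4281, -0.0806, 0.2012]
tool_rot: [-2.947, 0.754, -0.284]
wrist_force: [-0.1, 0.6, -2.2]
gripper_width: 0.0219
grasp_force: 30.0
```

Run:
```python
from kin import *
s=robot.state(); print(s['time_s'],s['gripper_width'],s['q'].round(2)); chain([won(-15.8,.065)])
```

```text
13.85 0.02194600120276337 [-0.27  0.13  2.18  0.15  0.65  1.69]
[0.2433, 0.3154, 0.4171] [-0.0002, -0.0001, 0.0003] n 2.0
```

move_arm --dp '[[0.06,0.16,0.1],[0.12,0.31,0.2],[0.24,0.315,0.42],[0.243,0.315,0.417],[0.243,0.315,0.417]]' --angular '[[0,0,0],[0,0,0],[0,0,0],[0,0,0],[0,0,0]]'

```text
time_s: 14.35
position: [0.4443, -0.1253, 0.1515]
tool_rot: [-2.947, 0.753, -0.281]
wrist_force: [-0.4, 0.7, -1.8]
gripper_width: 0.0221
grasp_force: 30.0
```

Run:
```python
from kin import *
s=robot.state(); print(s['time_s'],s['q'].round(2),s['wrist_force']); chain([won(-15.8,.065),won(-15.8,.03),won(-15.8,.01)])
w=grab('wrist');a=grab('side');t=grab('top')
A=cv2.resize(w['px'][0:300,100:400],(400,400)); B=cv2.resize(a['px'][100:200,220:320],(400,400),interpolation=2)
cv2.imwrite('pics/w6.png',np.hstack([A,B]))
```

```text
14.35 [-0.37  0.27  2.16  0.21  0.55  1.53] [-0.42688704  0.71374815 -1.79558201]
[0.0123, -0.0004, -0.0011] [-0.0002, 0.0002, 0.0004] n 1.0
[0.0901, -0.0001, 0.2774] [0.0, -0.0, -0.0] n 1.0
[0.0515, -0.0, 0.1585] [0.0, -0.0, -0.0] n 1.0
```

View pics/w6.png

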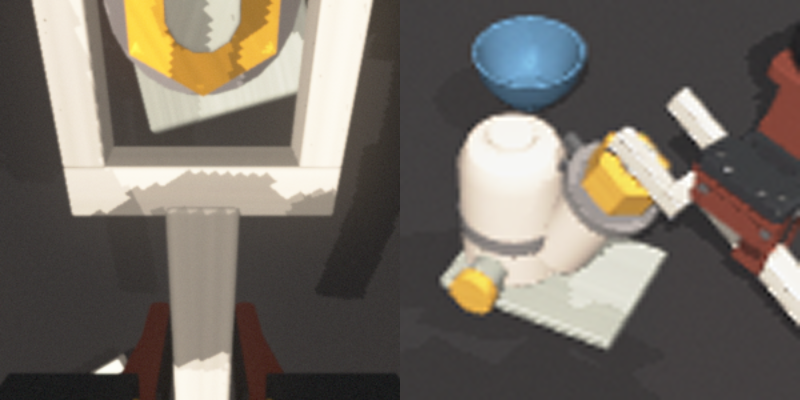

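The left crop shows the jaw's inner prongs (about 88 and 318) centred on the nut and stub at x≈203, with the flats parallel to the prongs. The right crop shows the wrench hovering over the nut. I'll lower it along the axis.

move_arm --dp '[[0.035,0,0.07],[0.06,0,0.14],[0.08,0,0.21],[0.1,0,0.275],[0.1,0,0.275]]' --angular '[[0,0,0],[0,0,0],[0,0,0],[0,0,0],[0,0,0]]'

```text
time_s: 15.0
position: [0.4603, -0.1309, 0.1202]
tool_rot: [-2.947, 0.757, -0.281]
wrist_force: [0.3, -0.4, -1.3]
gripper_width: 0.0218
grasp_force: 30.0
```

move_arm --dp '[[0.013,0,0.04],[0.026,0,0.08],[0.039,0,0.12],[0.05,0,0.155],[0.05,0,0.155]]' --angular '[[0,0,0],[0,0,0],[0,0,0],[0,0,0],[0,0,0]]'

```text
time_s: 15.5
position: [0.4694, -0.1332, 0.1037]
tool_rot: [-2.947, 0.757, -0.283]
wrist_force: [0.3, -0.8, -1.1]
gripper_width: 0.0217
grasp_force: 30.0
```

```bash
python3 st.py
python3 - <<'E'
from kin import *
chain([won(-15.8,.01)])
st=won(-15.8,.01)
for p,r in [won(-15.8-x,.01) for x in (5,10,15,20,25,30,35,40)]:
    P,Q=st; print(x if 0 else '',(Q.inv().apply(p-P)/.12).round(4).tolist(),((Q.inv()*r).as_rotvec()/2/np.pi).round(4).tolist())
E
```

```text
15.5 [-0.364  0.404  2.127  0.247  0.447  1.496] 0.021679581000916617 29.999590516090393 F tool [0.43 0.72 1.11] M [-0.11 -0.26  0.01]
pos in collar [-0.0992  0.0251  0.0343] ang -105.82164491399513
[0.0046, -0.0111, 0.0055] [-0.0001, -0.0, -0.0] n 1.0
 [0.003, -0.0726, -0.001] [0.0043, -0.0, 0.0132]
 [0.012, -0.1447, -0.0039] [0.0086, -0.0, 0.0264]
 [0.027, -0.2157, -0.0088] [0.0129, -0.0, 0.0396]
 [0.0478, -0.285, -0.0155] [0.0172, -0.0, 0.0528]
 [0.0743, -0.3522, -0.0241] [0.0215, -0.0, 0.066]
 [0.1062, -0.4167, -0.0345] [0.0258, 0.0, 0.0793]
 [0.1433, -0.478, -0.0466] [0.03, -0.0, 0.0925]
 [0.1854, -0.5357, -0.0602] [0.0343, -0.0, 0.1057]
```

move_arm --dp '[[0.001,-0.036,0],[0.003,-0.073,-0.001],[0.007,-0.109,-0.002],[0.012,-0.145,-0.004],[0.019,-0.18,-0.006],[0.027,-0.216,-0.009],[0.037,-0.25,-0.012],[0.048,-0.285,-0.0155]]' --angular '[[0.002,0,0.0066],[0.0043,0,0.0132],[0.0065,0,0.0198],[0.0086,0,0.0264],[0.0108,0,0.033],[0.0129,0,0.0396],[0.015,0,0.0462],[0.0172,0,0.0528]]'

```text
time_s: 16.3
position: [0.4897, -0.1054, 0.1113]
tool_rot: [-2.66, 1.172, -0.285]
wrist_force: [-1.3, 4.3, -1.4]
gripper_width: 0.0217
grasp_force: 30.2
```

```bash
python3 st.py
python3 - <<'E'
from kin import *
s=robot.state();L=Rcol().inv().apply(s['position']-CN);print('psi by pos',np.degrees(np.arctan2(-L[1],-L[0])),np.hypot(L[0],L[1]))
chain([won(-35.8,.01)])
E
```

```text
16.3 [-0.356  0.402  2.126  0.493  0.451  1.617] 0.021689011932190076 30.194638967514038 F tool [-4.17 -1.57  1.53] M [ 0.02 -0.89 -0.58]
pos in collar [-0.0843  0.057   0.0349] ang -125.97621665349959
psi by pos -35.25180348435665 0.10038196328429054
[0.0067, -0.008, 0.0103] [-0.0003, 0.0001, -0.0004] n 1.0
```

move_arm --dp '[[0.001,-0.036,0],[0.003,-0.073,0],[0.007,-0.109,0],[0.012,-0.145,0],[0.016,-0.17,0]]' --angular '[[0.002,0,0.0066],[0.0043,0,0.0132],[0.0065,0,0.0198],[0.0086,0,0.0264],[0.0103,0,0.0317]]'

```text
time_s: 16.8
position: [0.5054, -0.0933, 0.1172]
tool_rot: [-2.464, 1.39, -0.283]
wrist_force: [-0.9, 5.9, -0.7]
gripper_width: 0.0218
grasp_force: 30.3
```

```bash
cat > st2.py <<'E'
from kin import *
s=robot.state();L=Rcol().inv().apply(s['position']-CN);print('psi by pos',np.degrees(np.arctan2(-L[1],-L[0])),np.hypot(L[0],L[1]))
q=R.from_rotvec(s['tool_rot'])
M=s['moment'];F=s['wrist_force'];print('force tangential at handle',Rcol().inv().apply(F),'moment',Rcol().inv().apply(M))
E
python3 st.py;python3 st2.py
```

```text
16.8 [-0.352  0.404  2.124  0.641  0.445  1.686] 0.021847504934077507 30.268000066280365 F tool [-5.56 -1.95  1.3 ] M [-0.01 -0.93 -0.59]
pos in collar [-0.0707  0.0726  0.0344] ang -137.96560763255934
psi by pos -47.0785733508926 0.10037914708151376
force tangential at handle [-2.36102825  5.53696924  0.48959596] moment [0.80104633 0.49253412 0.56183178]
```

move_arm --dp '[[0.001,-0.022,0],[0.002,-0.044,0],[0.004,-0.066,0],[0.005,-0.087,0],[0.005,-0.087,0]]' --angular '[[0.0013,0,0.004],[0.0026,0,0.008],[0.004,0,0.012],[0.0052,0,0.0158],[0.0052,0,0.0158]]'

```text
time_s: 17.3
position: [0.5142, -0.0886, 0.121]
tool_rot: [-2.361, 1.489, -0.281]
wrist_force: [0.9, 8.8, 0.6]
gripper_width: 0.0212
grasp_force: 30.2
```

```bash
python3 st.py;python3 st2.py
```

```text
17.3 [-0.35   0.404  2.122  0.714  0.442  1.72 ] 0.021203484168477237 30.19853800535202 F tool [-7.51 -4.45  1.25] M [ 0.09 -1.16 -0.5 ]
pos in collar [-0.0624  0.0794  0.0343] ang -143.90171913985304
psi by pos -53.16685301649673 0.10030232899641664
force tangential at handle [-0.83848386  8.70221508  1.14850916] moment [1.08136127 0.48384137 0.45180167]
```

move_arm --dp '[[0.001,-0.015,0],[0.002,-0.03,0],[0.003,-0.044,0],[0.003,-0.044,0]]' --angular '[[0.0009,0,0.0027],[0.0017,0,0.0053],[0.0026,0,0.0079],[0.0026,0,0.0079]]'

```text
time_s: 17.7
position: [0.5184, -0.0869, 0.1228]
tool_rot: [-2.309, 1.537, -0.28]
wrist_force: [-0.7, 6.8, -1.2]
gripper_width: 0.0217
grasp_force: 30.3
```

```bash
python3 st.py;python3 st2.py
python3 - <<'E'
from kin import *
# pointer / hex from side and top views: look for dark pointer near expected spots on top plane
for n in ('side','top','wrist'):
    f=grab(n)
    for phi in (14,0,-6,-10,-14,-18,-22):
        X=CN+Rcol().apply([.0185*np.cos(np.radians(phi)),.0185*np.sin(np.radians(phi)),.036]); u,v=proj(f,X)
        if 1<u<510 and 1<v<382: print(n,phi,u.round(1),v.round(1),f['px'][int(round(v)),int(round(u))])
E
```

```text
17.7 [-0.35   0.404  2.121  0.75   0.44   1.737] 0.021673241231087652 30.27549773454666 F tool [-6.5  -1.28  2.06] M [-0.27 -1.04 -0.65]
pos in collar [-0.0583  0.082   0.0342] ang -146.85717946473852
psi by pos -55.9743154361764 0.10004679585229893
force tangential at handle [-2.65895299  6.41052784  0.06699392] moment [0.84019468 0.61004312 0.69729955]
side 14 273.1 137.9 [62 59 60]
side 0 273.6 136.8 [60 57 57]
side -6 273.9 136.4 [60 58 58]
side -10 274.2 136.2 [60 58 58]
side -14 274.4 136.0 [60 58 58]
side -18 274.7 135.8 [59 57 57]
side -22 275.0 135.6 [59 57 57]
top 14 324.4 186.0 [ 63 145 202]
top 0 325.8 186.2 [59 73 88]
top -6 326.4 186.4 [59 73 88]
top -10 326.8 186.6 [ 68  91 115]
top -14 327.2 186.8 [ 68  91 115]
top -18 327.6 187.0 [ 91 185 245]
top -22 327.9 187.2 [ 91 185 245]
wrist 14 183.5 15.5 [ 62 173 231]
```

move_arm --dp '[[0.001,-0.015,0],[0.002,-0.03,0],[0.003,-0.044,0],[0.004,-0.058,0],[0.004,-0.058,0],[0.004,-0.058,0]]' --angular '[[0.0009,0,0.0027],[0.0017,0,0.0053],[0.0026,0,0.0079],[0.0035,0,0.0106],[0.0035,0,0.0106],[0.0035,0,0.0106]]'

```text
time_s: 18.45
position: [0.523, -0.0862, 0.1244]
tool_rot: [-2.238, 1.601, -0.278]
wrist_force: [-8.2, -3.7, -4.4]
gripper_width: 0.022
grasp_force: 30.7
```

```bash
python3 st.py;python3 st2.py
python3 - <<'E'
from kin import *
f=grab('top'); g=cv2.cvtColor(f['px'],cv2.COLOR_BGR2GRAY); print(f['px'][180:200,314:336,2])
print([proj(f,CN+Rcol().apply([x*np.cos(np.radians(p)),x*np.sin(np.radians(p)),.034])).round(1) for p in (14,-14) for x in (.013,.024)],proj(f,COL))
E
```

```text
18.45 [-0.352  0.405  2.122  0.797  0.434  1.759] 0.022003205628442164 30.65042406320572 F tool [1.   9.95 0.34] M [-2.25  0.15 -0.72]
pos in collar [-0.0537  0.0838  0.0336] ang -150.82196201225477
psi by pos -58.754763056693314 0.0991143073229724
force tangential at handle [-8.27262098 -5.58519539 -0.62355151] moment [-1.0636376   1.59649405  1.38091123]
[[130 125 141 186 199 193 181 182 179 186 185 189 209 181  93  97  96 101
  103  93 118 150]
 [199 194 186 183 186 187 191 196 186 165 160 168 182 147 100 102 107 105
  100  89  99 146]
 [192 189 193 190 180 173 167 172 157 126 130 107  95 103 107 106 105 103
   99  95  98 141]
 [179 172 163 161 137 108  97 111 133 172 197 166 135 114 105 108 106 113
  102  97  87 124]
 [122  94  79  85  95 118 151 178 188 186 198 197 167 115 124 134 105 100
  105 100 101  97]
 [ 59  73  89 124 143 182 199 196 188 190 197 202 161  51 138 191 141 109
   91  96 107  81]
 [ 60  88 155 194 198 194 193 189 197 197 199 187 116  35 127 224 247 196
  119  91 103  82]
 [ 61 131 207 213 188 194 187 169 168 179 174 123  36 104 169 243 255 255
  181  88 100  8
[... 540 characters left out ...]
0
  173  88  24  19]
 [170 110 177 199 195 192 166 132 130 129 126 174 218 195 183 206 251 255
  193  96   8  21]
 [155  77 131 182 188 191 179 155 141 137 131 178 207 184 181 230 255 243
  168  69  17  23]
 [183 113  11  74 134 174 194 190 178 163 158 177 190 184 180 166 162 143
   99  46  19  19]
 [194 148  36  25  47 106 161 191 191 193 191 188 188 188 173 150 173 196
  140  22  18  24]
 [194 157  68  76  94  85 110 169 191 191 187 183 181 184 182 183 188 212
  175  19  17  25]
 [190 164 115 130 142 130 141 169 194 184 187 186 183 189 194 203 197 189
  140  19  21  25]]
[array([324.3, 187.4]), array([324.5, 184.1]), array([326.2, 187.9]), array([328.1, 185.1])] [324.05972972 192.11061889]
```

The tangential force jumped to 10 N at the handle, over 2 N·m about the axis, so the nut is on its solid stop. In the top view the pointer pixels (327,185)–(326,187) also match the long rib. Now I'll back off to mid-slack and lift.

Run:
```python
from kin import *
P,Q=won(-60.8,.01)
for d in (2.5,5,7.5,10):
    p,r=won(-60.8+d,.01); print((Q.inv().apply(p-P)/.12).round(4).tolist(),((Q.inv()*r).as_rotvec()/2/np.pi).round(4).tolist())
chain([won(-50.8,.03),won(-50.8,.07)],won(-50.8,.01))
```

```text
[0.0008, 0.0363, -0.0002] [-0.0021, -0.0, -0.0066]
[0.003, 0.0726, -0.001] [-0.0043, 0.0, -0.0132]
[0.0068, 0.1088, -0.0022] [-0.0064, 0.0, -0.0198]
[0.012, 0.1447, -0.0039] [-0.0086, 0.0, -0.0264]
[-0.0515, -0.0, -0.1585] [0.0, 0.0, 0.0] n 1.0
[-0.103, -0.0, -0.317] [0.0, 0.0, 0.0] n 1.0
```

move_arm --dp '[[0.001,0.036,0],[0.003,0.073,0],[0.007,0.109,0],[0.012,0.145,0],[0.012,0.145,0],[0.012,0.145,0]]' --angular '[[-0.0021,0,-0.0066],[-0.0043,0,-0.0132],[-0.0064,0,-0.0198],[-0.0086,0,-0.0264],[-0.0086,0,-0.0264],[-0.0086,0,-0.0264]]'

```text
time_s: 19.1
position: [0.5109, -0.0924, 0.1186]
tool_rot: [-2.414, 1.44, -0.287]
wrist_force: [1.1, 0.4, -0.6]
gripper_width: 0.022
grasp_force: 29.9
```

```bash
python3 st.py;python3 st2.py
```

```text
19.1 [-0.353  0.406  2.121  0.679  0.441  1.699] 0.021980653681874716 29.914794266223907 F tool [ 0.16 -0.9   1.03] M [-0.24 -0.09  0.03]
pos in collar [-0.0655  0.0748  0.0332] ang -140.90680386541325
psi by pos -50.13544314585651 0.09864327888219503
force tangential at handle [ 0.59341124  0.69403385 -1.02808219] moment [-0.07912839  0.24112283  0.04711671]
```

move_arm --dp '[[-0.017,0,-0.05],[-0.034,0,-0.1],[-0.05,0,-0.16]]' --angular '[[0,0,0],[0,0,0],[0,0,0]]'

```text
time_s: 19.4
position: [0.5008, -0.0898, 0.1366]
tool_rot: [-2.415, 1.439, -0.285]
wrist_force: [0.9, 0.9, -1.9]
gripper_width: 0.0221
grasp_force: 29.9
```

move_arm --dp '[[-0.03,0,-0.08],[-0.06,0,-0.18],[-0.103,0,-0.317],[-0.103,0,-0.317]]' --angular '[[0,0,0],[0,0,0],[0,0,0],[0,0,0]]'

```text
time_s: 19.8
position: [0.4826, -0.0854, 0.1734]
tool_rot: [-2.415, 1.438, -0.288]
wrist_force: [0.9, -1.3, -1.2]
gripper_width: 0.0219
grasp_force: 29.9
```

move_arm --dp '[[-0.1,0,-0.2],[-0.2,0,-0.4],[-0.2,0,-0.4]]' --angular '[[0,0,0],[0,0,0],[0,0,0]]'

```text
time_s: 20.1
position: [0.4556, -0.072, 0.2177]
tool_rot: [-2.415, 1.437, -0.289]
wrist_force: [0.1, -0.1, -1.0]
gripper_width: 0.0216
grasp_force: 29.9
```

```bash
python3 st.py
python3 - <<'E'
from kin import *
s=robot.state(); print(s['position'])
f=grab('top'); print(f['px'][180:194,316:334,2])
Qt=R.from_rotvec(s['tool_rot']); w=grab('wrist')
T0=(E('y',np.radians(18))*tooldown(-90)).inv()
Rw=Qt*T0; O=s['position']-Rw.apply([0,0,.0235]); n=Rw.apply([0,0,1])
m=(lambda h:((h[...,1]<60)&(h[...,2]>120)).astype('u1'))(cv2.cvtColor(w['px'],cv2.COLOR_BGR2HSV))
for c in cv2.findContours(m,0,1)[0]:
    if cv2.contourArea(c)<1500: continue
    q=c.reshape(-1,2); L=[]
    for x in q:
        o,d=ray(w,*x); L.append(Rw.inv().apply(o+d*((O+.017*n-o)@n)/(d@n)-O))
    L=np.array(L); print(q.min(0),q.max(0))
    h=L[(L[:,0]>-.02)&(L[:,0]<.05)&(abs(L[:,1])<.022)]
    for k in (h[h[:,1]>h[:,1].mean()],h[h[:,1]<h[:,1].mean()]):
        if len(k)>5: print('edge slope,off',np.polyfit(k[:,0],k[:,1],1))
    h=L[(L[:,0]>.075)&(L[:,0]<.115)]; 
    for lo,hi in ((.03,.06),(.015,.03),(-.03,-.015),(-.06,-.03)):
        k=h[(h[:,1]>lo)&(h[:,1]<hi)]
        if len(k)>5: print('prong',np.polyfit(k[:,0],k[:,1],1))
sl=Slerp([0,1],R.concatenate([Qt,toolw(RWP)]))
ws=[([.45,-.02,.23],sl(.4)),([.51,.08,.21],sl(.8)),([.585,.125,.16],sl(1))]
chain(ws); q=s['q']
for p,r in ws: q,c=ik(p,r,q); print(q.round(2),'%.0e'%c)
E
```

```text
20.1 [-0.353  0.128  2.179  0.476  0.625  1.932] 0.021594112970927646 29.914712011814117 F tool [0.11 0.35 0.98] M [-0.27 -0.14  0.07]
pos in collar [-0.0708  0.0811  0.1483] ang -140.7952006264859
[ 0.45557058 -0.07199912  0.2176585 ]
[[128 131 127 138 153 171 186 168 126  94 114 138 154 159 159 166 159 119]
 [127 145 157 173 180 182 180 154 113 103 103  95 117 140 154 162 165 147]
 [152 171 180 180 175 171 178 208 199 138  96 101 103 107 119 147 162 170]
 [175 178 176 166 180 202 231 252 255 243 183 129 104 104 103 111 134 148]
 [173 169 173 207 234 251 252 248 254 255 255 154 116 132 103 102  97  87]
 [177 212 234 250 254 252 249 250 253 255 228  88 136 193 149 104  94  94]
 [231 253 254 251 251 251 253 254 255 249 145  62 176 249 250 192 120  90]
 [255 254 250 250 250 249 247 248 255 209  84 118 242 255 255 255 177  91]
 [252 251 250 252 241 194 130  91 101  78  89 190 254 255 254 255 204  80]
 [252 251 250 241 199 144 141 151 148 128  95 206 255 255 254 255 196  82]
 [251 253 246 221 168 166 214 229 227 214 142 120 219 246 250 255 197  86]
 [251 252 248 233 205 210 213 212 217 2
[... 190 characters left out ...]
1 350] [ 72 383]
[306 217] [378 280]
[ 4 48] [ 79 113]
prong [-0.02184503  0.0604395 ]
[120   0] [376 315]
edge slope,off [0.00979248 0.01008343]
edge slope,off [ 0.00582362 -0.01113899]
prong [-0.07830299  0.04515187]
prong [-0.11785537  0.03479183]
prong [ 0.14300593 -0.03748753]
prong [ 0.09273655 -0.04614055]
[-0.4073, -0.1949, -0.0528] [-0.0322, -0.0322, -0.0714] n 4.0
[-0.038, -0.9241, 0.3418] [-0.0324, -0.0324, -0.0713] n 4.0
[0.6522, -0.4347, 0.301] [-0.0162, -0.0162, -0.0357] n 3.0
[-0.19  0.18  2.03  0.24  0.93  1.83] 1e-30
[0.09 0.4  1.78 0.09 1.17 1.74] 5e-32
[0.18 0.62 1.54 0.02 1.29 1.63] 5e-31<stdin>:15: RuntimeWarning: Mean of empty slice.
  ret = ret.dtype.type(ret / rcount)
```

Run:
```python
from kin import *
w=grab('wrist'); print('stub',proj(w,CN+.046*AX),'nut top',proj(w,CN+.032*AX))
for ph in (14,0,-14): print(ph,[proj(w,CN+Rcol().apply([r*np.cos(np.radians(ph)),r*np.sin(np.radians(ph)),.036])).round(1).tolist() for r in (.013,.0185,.024)])
u,v=proj(w,CN+.034*AX).astype(int)
s=robot.state();Q=R.from_rotvec(s['tool_rot'])
for dz in (-.04,-.08,-.12):
  for dx in (0,.04,-.04):
    # camera moved with tool shift
    sh=Q.apply([dx,0,dz]); print(dx,dz,proj(w,CN+.034*AX-sh).round())
```

```text
stub [248.29336957 -15.99523347] nut top [248.5873366  -17.98859262]
14 [[226.9, -29.3], [217.6, -34.4], [208.1, -39.6]]
0 [[229.8, -35.1], [221.6, -42.9], [213.3, -50.8]]
-14 [[233.9, -40.0], [227.5, -50.0], [220.8, -60.3]]
0 -0.04 [249.  -1.]
0.04 -0.04 [249.  63.]
-0.04 -0.04 [249. -71.]
0 -0.08 [250.  12.]
0.04 -0.08 [250.  66.]
-0.04 -0.08 [250. -48.]
0 -0.12 [250.  21.]
0.04 -0.12 [250.  68.]
-0.04 -0.12 [250. -30.]
```

move_arm --dp '[[0.17,0,-0.17],[0.35,0,-0.33],[0.35,0,-0.33],[0.35,0,-0.33]]' --angular '[[0,0,0],[0,0,0],[0,0,0],[0,0,0]]'

```text
time_s: 20.65
position: [0.4626, -0.1158, 0.2519]
tool_rot: [-2.414, 1.44, -0.283]
wrist_force: [-0.3, 0.3, -2.2]
gripper_width: 0.0217
grasp_force: 29.9
```

Run:
```python
from kin import *
w=grab('wrist'); p=w['px']; hsv=cv2.cvtColor(p,cv2.COLOR_BGR2HSV)
c0=proj(w,CN+.036*AX); print('centre',c0,'stub',proj(w,COL+CN-C0))
m=((hsv[...,0]>12)&(hsv[...,0]<34)&(hsv[...,1]>120)&(hsv[...,2]>70)).astype('u1')
u,v=c0.astype(int); box=np.zeros_like(m); box[max(0,v-45):v+45,u-50:u+50]=1; m&=box
c=max(cv2.findContours(m,0,1)[0],key=cv2.contourArea); h=np.zeros_like(m);cv2.drawContours(h,[cv2.convexHull(c)],-1,1,-1); h=cv2.erode(h,np.ones((3,3)))
print('hex bbox',cv2.boundingRect(c))
dk=((h==1)&(p.max(2)<110)&(hsv[...,1]<110)).astype('u1'); n,l,s,cc=cv2.connectedComponentsWithStats(dk)
for i in range(1,n):
    if s[i,4]>5: 
        pts=np.argwhere(l==i)[:,::-1]; L=[]
        for q in (cc[i],):
            o,d=ray(w,*q); X=o+d*((CN+.036*AX-o)@AX)/(d@AX); L=Rcol().inv().apply(X-CN); print(s[i],cc[i],'r',np.hypot(L[0],L[1]),'ang',np.degrees(np.arctan2(L[1],L[0])))
V=cv2.approxPolyDP(cv2.convexHull(c),3,True).reshape(-1,2); L=[]
for q in V:
    o,d=ray(w,*q); X=o+d*((CN+.032*AX-o)@AX)/(d@AX); L.append(Rcol().inv().apply(X-CN))
L=np.array(L);print(V.tolist(),np.hypot(L[:,0],L[:,1]).round(4),np.degrees(np.arctan2(L[:,1],L[:,0])).round(1))
for ph in (14,0,-14): print(ph,[proj(w,CN+Rcol().apply([r*np.cos(np.radians(ph)),r*np.sin(np.radians(ph)),.036])).round(1).tolist() for r in (.013,.024)])
```

```text
centre [247.28584274  65.6230284 ] stub [247.10986962  69.75146953]
hex bbox (209, 20, 76, 84)
[[234, 20], [260, 20], [277, 28], [282, 37], [284, 79], [252, 103], [215, 87], [209, 46]] [0.0295 0.0295 0.0307 0.0295 0.0285 0.0287 0.0289 0.0289] [ -33.9  -67.7  -91.3 -103.8 -162.5  135.7   73.6   14.5]
14 [[230.1, 57.4], [215.2, 50.2]]
0 [[232.4, 53.3], [219.4, 42.5]]
-14 [[235.7, 49.9], [225.4, 36.0]]
```

Hex corners on the nut's top face give flats at −14.5°, which is the long rib, so the nut is fully home. The wrench hasn't shifted in the hand. I'll carry it back to the mat.

Run:
```python
from kin import *
s=robot.state(); Qt=R.from_rotvec(s['tool_rot']); Q1=toolw(RWP); sl=Slerp([0,1],R.concatenate([Qt,Q1]))
PL=np.array([.605,.147,.0295])
ws=[([.43,-.04,.26],sl(.35)),([.48,.06,.23],sl(.75)),([.55,.12,.17],sl(1)),(PL+[0,0,.06],Q1),(PL+[0,0,.006],Q1)]
chain(ws); q=s['q']
for p,r in ws: q,c=ik(p,r,q); print(q.round(2),'%.0e'%c)
```

```text
[-0.6777, -0.0853, -0.0482] [-0.0283, -0.028, -0.0625] n 4.0
[-0.1603, -0.845, 0.4368] [-0.0324, -0.032, -0.0714] n 4.0
[0.5738, -0.5732, 0.4272] [-0.0202, -0.0199, -0.0446] n 3.0
[0.6648, -0.171, 0.4895] [-0.0, -0.0, -0.0] n 3.0
[0.1389, 0.0, 0.428] [-0.0, -0.0, -0.0] n 2.0
[-0.26  0.09  2.05  0.25  0.98  1.83] 4e-21
[0.04 0.31 1.85 0.1  1.16 1.75] 5e-30
[0.18 0.56 1.62 0.02 1.27 1.63] 2e-30
[0.21 0.74 1.5  0.03 1.21 1.65] 8e-20
[0.21 0.81 1.51 0.03 1.13 1.64] 1e-27
```

move_arm --dp '[[-0.23,-0.03,-0.016],[-0.45,-0.06,-0.03],[-0.68,-0.085,-0.048],[-0.68,-0.085,-0.048],[-0.68,-0.085,-0.048],[-0.68,-0.085,-0.048]]' --angular '[[-0.009,-0.009,-0.02],[-0.018,-0.018,-0.04],[-0.0283,-0.028,-0.0625],[-0.0283,-0.028,-0.0625],[-0.0283,-0.028,-0.0625],[-0.0283,-0.028,-0.0625]]'

```text
time_s: 21.3
position: [0.4301, -0.0401, 0.2605]
tool_rot: [-2.778, 0.946, -0.027]
wrist_force: [-0.2, 0.3, -1.7]
gripper_width: 0.0216
grasp_force: 29.9
```

move_arm --dp '[[-0.05,-0.28,0.14],[-0.11,-0.56,0.28],[-0.16,-0.845,0.437],[-0.16,-0.845,0.437],[-0.16,-0.845,0.437],[-0.16,-0.845,0.437]]' --angular '[[-0.01,-0.01,-0.023],[-0.021,-0.021,-0.047],[-0.0324,-0.032,-0.0714],[-0.0324,-0.032,-0.0714],[-0.0324,-0.032,-0.0714],[-0.0324,-0.032,-0.0714]]'

```text
time_s: 21.9
position: [0.4802, 0.0591, 0.2307]
tool_rot: [-3.045, 0.284, 0.288]
wrist_force: [0.1, -0.1, -1.0]
gripper_width: 0.022
grasp_force: 29.9
```

move_arm --dp '[[0.19,-0.19,0.14],[0.38,-0.38,0.28],[0.574,-0.573,0.427],[0.574,-0.573,0.427],[0.574,-0.573,0.427]]' --angular '[[-0.007,-0.007,-0.015],[-0.014,-0.014,-0.03],[-0.0202,-0.0199,-0.0446],[-0.0202,-0.0199,-0.0446],[-0.0202,-0.0199,-0.0446]]'

```text
time_s: 22.4
position: [0.55, 0.1186, 0.1707]
tool_rot: [3.08, 0.173, -0.486]
wrist_force: [-0.4, 0.1, -1.4]
gripper_width: 0.0216
grasp_force: 29.9
```

move_arm --dp '[[0.22,-0.06,0.16],[0.44,-0.12,0.33],[0.665,-0.171,0.49],[0.665,-0.171,0.49],[0.665,-0.171,0.49]]' --angular '[[0,0,0],[0,0,0],[0,0,0],[0,0,0],[0,0,0]]'

```text
time_s: 22.9
position: [0.6052, 0.145, 0.0922]
tool_rot: [3.08, 0.173, -0.484]
wrist_force: [0.4, 0.5, -0.7]
gripper_width: 0.0214
grasp_force: 29.9
```

```bash
python3 st.py
python3 - <<'E'
from kin import *
s=robot.state(); print(s['position']); Q1=toolw(RWP); PL=np.array([.605,.147,.0295])
chain([(PL+[0,0,.006],Q1),(PL,Q1),(PL+[0,0,-.002],Q1)])
E
```

```text
22.9 [0.204 0.736 1.502 0.028 1.214 1.648] 0.021395479226463444 29.914290010929108 F tool [ 0.62 -0.5   0.5 ] M [-0.03  0.01  0.03]
pos in collar [-0.0486  0.3281 -0.0057] ang -71.54385746713264
[0.6052368  0.14496682 0.09216135]
[0.1448, -0.0179, 0.4494] [0.0001, -0.0004, -0.0005] n 2.0
[0.0154, 0.0, 0.0476] [0.0, 0.0, 0.0] n 1.0
[0.0052, -0.0, 0.0158] [0.0, 0.0, 0.0] n 1.0
```

move_arm --dp '[[0.05,0,0.15],[0.1,0,0.3],[0.13,0,0.38],[0.145,0,0.43],[0.145,0,0.43]]' --angular '[[0,0,0],[0,0,0],[0,0,0],[0,0,0],[0,0,0]]'

```text
time_s: 23.4
position: [0.6058, 0.1463, 0.0352]
tool_rot: [3.078, 0.177, -0.487]
wrist_force: [-0.6, -0.0, -1.5]
gripper_width: 0.0216
grasp_force: 29.9
```

move_arm --dp '[[0.003,0,0.009],[0.006,0,0.018],[0.009,0,0.027],[0.012,0,0.035],[0.012,0,0.035]]' --angular '[[0,0,0],[0,0,0],[0,0,0],[0,0,0],[0,0,0]]'

```text
time_s: 23.9
position: [0.6068, 0.1465, 0.0321]
tool_rot: [3.079, 0.177, -0.483]
wrist_force: [-0.5, -0.4, -1.6]
gripper_width: 0.0214
grasp_force: 29.9
```

```bash
python3 st.py; python3 -c "
from kin import *
s=robot.state();print(s['position'],fk(s['q'],PK)[0],s['wrist_force'])"
```

```text
23.9 [0.206 0.82  1.503 0.029 1.129 1.645] 0.021361740870988244 29.914261400699615 F tool [-0.02  0.31  1.68] M [-0.02  0.    0.02]
pos in collar [-0.0758  0.33   -0.0592] ang -71.4028799351784
[0.60679306 0.14648291 0.0321162 ] [0.6070979  0.14651247 0.03244535] [-0.49536456 -0.37627955 -1.59532271]
```

Still hanging (−1.6 N). I'll continue in small steps.

move_arm --dp '[[0.002,0,0.006],[0.004,0,0.012],[0.006,0,0.018],[0.006,0,0.018]]' --angular '[[0,0,0],[0,0,0],[0,0,0],[0,0,0]]'

```text
time_s: 24.3
position: [0.6067, 0.1464, 0.0297]
tool_rot: [3.079, 0.177, -0.484]
wrist_force: [-0.4, 1.1, -1.7]
gripper_width: 0.0214
grasp_force: 29.9
```

move_arm --dp '[[0.001,0,0.004],[0.002,0,0.008],[0.002,0,0.008]]' --angular '[[0,0,0],[0,0,0],[0,0,0]]'

```text
time_s: 24.6
position: [0.6068, 0.1464, 0.0289]
tool_rot: [3.079, 0.177, -0.484]
wrist_force: [0.0, -0.2, -0.3]
gripper_width: 0.0216
grasp_force: 29.9
```

```bash
python3 st.py
```

```text
24.6 [0.206 0.824 1.503 0.029 1.125 1.645] 0.02157422499781623 29.91563379764557 F tool [0.08 0.18 0.31] M [ 0.03 -0.1  -0.01]
pos in collar [-0.0772  0.3299 -0.062 ] ang -71.40567255874109
```

move_arm --dp '[[0.001,0,0.004],[0.001,0,0.004]]' --angular '[[0,0,0],[0,0,0]]'

```text
time_s: 24.8
position: [0.6068, 0.1464, 0.0289]
tool_rot: [3.079, 0.177, -0.484]
wrist_force: [-0.8, -0.4, 4.7]
gripper_width: 0.0217
grasp_force: 29.9
```

move_arm --dp '[[0,0,0],[0,0,0],[0,0,0],[0,0,0],[0,0,0],[0,0,0]]' --angular '[[0,0,0],[0,0,0],[0,0,0],[0,0,0],[0,0,0],[0,0,0]]' --fingers 0

```text
time_s: 25.4
position: [0.6067, 0.1464, 0.0282]
tool_rot: [3.079, 0.177, -0.484]
wrist_force: [-0.6, 0.8, -0.2]
gripper_width: 0.0663
grasp_force: 0.0
```

move_arm --dp '[[-0.1,0,-0.2],[-0.2,0,-0.5],[-0.3,0,-0.9],[-0.3,0,-0.9],[-0.3,0,-0.9]]' --angular '[[0,0,0],[0,0,0],[0,0,0],[0,0,0],[0,0,0]]'

```text
time_s: 25.9
position: [0.6064, 0.1467, 0.1435]
tool_rot: [3.08, 0.178, -0.479]
wrist_force: [-0.4, 0.5, -0.1]
gripper_width: 0.0877
grasp_force: 0.0
```

move_arm --dp '[[-0.4,0,-0.4],[-0.8,0,-0.8],[-0.8,0,-0.8],[-0.8,0,-0.8]]' --angular '[[0,0,0],[0,0,0],[0,0,0],[0,0,0]]'

```text
time_s: 26.3
position: [0.5437, 0.1398, 0.2657]
tool_rot: [3.081, 0.178, -0.478]
wrist_force: [0.1, -0.2, -0.2]
gripper_width: 0.0879
grasp_force: 0.0
```

```bash
python3 st.py
python3 - <<'E'
from kin import *
for n,box in (('side',(170,225,275,300)),('top',(190,130,255,205))):
    f=grab(n); x0,y0,x1,y1=box; p=f['px'][y0:y1,x0:x1]; h=cv2.cvtColor(p,cv2.COLOR_BGR2HSV); m=((h[...,1]<45)&(h[...,2]>150)).astype('u1')
    cs=cv2.findContours(m,0,1)[0]
    if not cs: print(n,'occluded');continue
    c=max(cs,key=cv2.contourArea).reshape(-1,2)+[x0,y0]
    r=cv2.minAreaRect(np.array([onz(f,u,v,.022)[:2] for u,v in c]).astype('f4')); print(n,r)
    if n=='top': print('nut ptr',f['px'][183:190,322:331,2])
E
```

```text
26.3 [0.215 0.447 1.565 0.029 1.436 1.662] 0.08789817334574998 0.0 F tool [0.12 0.22 0.13] M [-0.01  0.01  0.02]
pos in collar [-0.0186  0.308   0.1749] ang -71.40058103320236
side ((0.6249569654464722, 0.1506499946117401), (0.19709721207618713, 0.08389159291982651), 6.15468692779541)
top ((0.6287001967430115, 0.19427090883255005), (0.2601277530193329, 0.14171190559864044), 1.859205722808838)
nut ptr [[147 193 209 169 137 114 110 111 111]
 [186 191 199 201 179 113 111 120 106]
 [185 191 194 190 141  46 113 151 122]
 [194 201 205 173  83  44 135 182 174]
 [169 172 176 122  49 111 178 196 195]
 [ 71  58  73  63  76 161 206 193 195]
 [ 83  98  99  96 102 166 199 190 190]]
```

The wrench lies flat on the mat, centred at (0.625, 0.151), and the nut's pointer hasn't moved. Handing in.

```bash
python3 -c "
from rig import robot
print(robot.close_job())"
```

```text
the job is handed in; nothing more can be done
None
```

I turned the nut to the short rib with the fingers, then to its stop at the long rib with the wrench, and laid the wrench back flat on the mat. I handed the job in at about 26 s; no verdict came back.

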